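# Put up the tiered candle stand and dress its tray

### The job

Put up the tiered counter stand: spin the knurled collar down the screw post until its top is 110 mm above the base board, then lower the round tray over the post so that it lies flat on the collar, then screw the finial onto the post until it bears on the tray's hub. The stand is to end up with every amber candle jar that waits on the counter standing upright on this tray; leave the candles that are already on display where they are.

Things in the scene. Friction and masses are not known exactly. Their poses are not given: they have to be found in the camera images.
- stand: fixed stand; origin at the centre of its underside, z up. Round dark wood base board 230 mm across, 18 mm thick, with a vertical steel screw post in its middle, 29 mm across the thread. The thread is coarse, right-handed, three-start, 24 mm of travel a full turn: clockwise from above moves collar or finial down.
- post_tip (a point): tip of the screw post, on its axis, 178 mm above the stand's origin: a plain pilot nose 20 mm across, 6 mm long, above the top of the thread (three starts, 120 degrees apart)
- collar_top (a point): centre of the top face of the round knurled aluminium collar on the post, 58 mm across, 24 mm high. It can only turn along the thread (24 mm a turn, clockwise from above is down), needs about 0.3 N m, and stays where it is left, also under load. It starts 10 to 26 mm too high. Wanted: 110 mm above the board's upper face, so 128 mm above the stand's origin.
- tray: loose round dark wood tray, 250 mm across, about 0.7 kg; origin at the centre of its underside, z up. Floor 8 mm thick, rim 7 mm wide and 20 mm high over the underside. In the middle an aluminium hub, 50 mm across, its top 24 mm above the underside, with a 34 mm hole right through for the post. Lift it by the hub.
- finial: loose aluminium cap nut, 65 mm high, standing on its open end; origin at the centre of its underside, z up. Grip the knurled band, 42 mm across, 33 to 58 mm above the underside. Below it a hollow skirt, 40 mm outside (48 at its foot flange), 32 inside, 32 deep, with three lugs inside, 120 degrees apart, 2 to 5 mm above its lower edge, that run in the post's thread.
- finial_foot (a point): the finial's origin again. Set loosely on the post it stands 162 to 170 mm above the stand's origin; turned backwards (anticlockwise from above) it climbs to 170 and drops 8 mm as its lugs pass the thread starts; clockwise it then screws down 24 mm a turn. With collar and tray right, it meets the hub at 152 mm.
- jar1: loose amber glass candle jar with a black lid and a paper label, 58 mm across, 72 mm high, 0.2 kg, origin at the centre of its underside, z up. Two to four such jars stand on the counter.
- jar2: another such jar (may be absent)
- jar3: another such jar (may be absent)
- jar4: another such jar (may be absent)
- tumbler1: silvered tumbler candle, 58 mm across, 75 mm high, on the base board, origin at the centre of its underside; leave alone
- tumbler2: another silvered tumbler candle on the base board; leave alone
- tree: tree-shaped wooden candle standing beyond the stand, 160 mm high, 120 mm wide, 40 mm thick, origin at the centre of its underside; leave alone
- bowl: oval wooden bowl candle, 170 x 90 mm, 45 mm high, origin at the centre of its underside; leave alone
Things that resemble listed ones, but are neither listed nor needed, are in the scene too. Leave any blue look-alike of the jar4 alone.

How it is judged:
By the outcome, as a careful person would: the job done as asked, in the order asked, and still so for the second after the job is handed in, with the robot touching nothing.
Of jar1, jar2, jar3, jar4 only 2 to 4 are there at a start; the rules pass over those that are not, and their reading is None.
At some moment in a run one of jar1, jar2, jar3, jar4 may be knocked a few centimetres aside while the robot is not near it.
It also fails if it takes over 210 s, if anything falls off the work surface, if the arm or the gripper's body presses on something with over 40 N, if the wrist force passes 120 N, or if a joint passes its speed limit or range.

### The arm

A 6-joint arm with a two-finger parallel gripper is mounted at the origin on the work surface. World frame = base frame: x ahead of the robot, y to its left, z up, the work surface at z = 0. Lengths are in m, angles in rad, forces in N, time in s.
With the tool pointing down it reaches from about 0.275 to 1 m from the base axis. Payload 8.4 kg.
Tool frame: the origin (TCP) lies at the very end of the fingers, on their centre line; the grasp point (between the pads) lies 19 mm behind it; z points along the fingers, y is the line along which they close (so a half turn about z gives the same grasp; the last joint's range is limited). The gripper opens to 85 mm and grips with 20 to 120 N. Pads are 22 mm wide; open, the fingers measure 114 mm over their backs; the gripper's body (76 mm by 85 mm) begins 54 mm behind the grasp point. The pads swing forward as they close: fully open they stand 13 mm farther back than shut.
Start: joints at [1.282, 0.353, 1.633, -0, 1.155, -0.002], TCP at [0.177, 0.599, 0.231] pointing down, gripper open.
Joint ranges: [-2.63, 2.63], [-0.92, 2.1], [0.06, 2.66], [-1.3, 4.44], [0, 2.69], [-3.02, 3.02]. Speed limits (rad/s): [2.22, 2.22, 2.79, 3.14, 3.14, 3.14].

### API

Orientations are given as a rotation vector (axis times angle).
In Python, from cell import observe, viewer, bot gives the robot as it stands.
- The arm moves only by the tool jog_arm, never from a script. Its argument "targets" is one flat list of numbers, 5 for each row, row after row: the closure, from 0 (fully open) to 1 (shut), then the shift along the tool's x, y, z in m, then the turn about the tool's z in degrees. In form: [hand, x, y, z, twist, hand, x, y, z, twist, ...]. A call has 1 to 20 rows; each row shifts and turns the commanded pose from where the row before left it, along the tool's axes as they then stand; what a row does not reach is not made up. A row lasts 1/12 s, in which the tool goes at most 41.7 mm and 7.16 degrees, less where a joint would pass 70% of its speed; a pose out of reach is approached as far as the arm can. A call is refused whole if a number of a shift passes 0.0417 or a number of a turn 7.16, either way. A call with a gripper value outside its range is refused whole. The fingers move at their own pace and stop on an object; "grip_force" is the grip in N (left out, the last holds). Time passes only in rows, so rows that do not move let the fingers close. It gives the time, the measured TCP pose, the force, the opening and the grip force at its end, in the units of the state.
- observe(): the state, without advancing time (a new reading comes with each control period).
- viewer.snapshot(name): name is "scene" or "top" or "wrist"; returns a dict with "color" (480x640x3 uint8, blue, green, red), "vfov" (degrees; the focal length in pixels is half the picture's height over the tangent of half this angle, whatever the lens; pixels are square), "cx", "cy" (the principal point, pixels), "k1" (the pictures are not rectified: a ray, as slopes to the right and down, at radius r is drawn at 1 + k1 r^2 times it, then the intrinsics apply), "extrinsics" (4x4, takes a point from world to camera coordinates). Camera axes: x right, y up, looking along -z (the intrinsics and any distortion apply to the point x, -y, -z); pixel columns grow to the right and rows downward; lengths in m; the calibration is good to about 2 mm. A picture is of the moment at which its call begins. There is no depth.
- bot.hand_in(): hands the job in; it is judged then, once.
The state is a dict: "time": time; "joint_positions": joint angles; "joint_velocities": joint speeds; "joint_efforts": joint torques, N m; "eef_pos": TCP position; "tcp_rot": TCP orientation; "contact_force": force on the tool from outside, world axes, zero at the start; "torque": the same for the moment, N m; "width": finger opening in m; "finger_force": force on a finger pad.
Only numpy, scipy, OpenCV 4.12 (cv2) and the standard library are available. Lean on these libraries where they do the work, as an engineer would, in place of code of your own. Each camera call takes 0.05 s, during which the arm holds its last target. There are 200 camera calls.

## Working session

There is one attempt and no reset: what is moved stays moved. The work goes in short steps, Python scripts to look and compute and a tool call to move; the robot and the scene stay as the last step left them, time stands still between calls to the robot, and variables do not carry over. Pictures are saved under pics/ and viewed, at most 16 in all, crops included, and the job is handed in when it is done.

Besides the shell and the picture viewer there is one more tool, called after "Call:" as name(argument=value, ...), one argument or row to a line, values as JSON. jog_arm: Moves the arm, as the interface text tells. Its arguments: {"type":"object","properties":{"targets":{"type":"array"},"grip_force":{"type":"number"}},"required":["targets"]}

```bash
mkdir -p pics; ls; cat > h.py <<'E'
import numpy as np, cv2
from cell import observe, viewer, bot
def snap(n,save=None):
    s=viewer.snapshot(n)
    if save: cv2.imwrite('pics/'+save,s['color'])
    return s
def ray(s,u,v):
    f=240/np.tan(np.radians(s['vfov'])/2)
    K=np.array([[f,0,s['cx']],[0,f,s['cy']],[0,0,1]])
    p=cv2.undistortPoints(np.array([[[u,v]]],float),K,np.array([s['k1'],0,0,0,0],float))[0,0]
    E=np.array(s['extrinsics']);R=E[:3,:3];t=E[:3,3]
    return -R.T@t, R.T@np.array([p[0],-p[1],-1])
def onz(s,u,v,z):
    o,d=ray(s,u,v); return o+d*(z-o[2])/d[2]
def proj(s,P):
    f=240/np.tan(np.radians(s['vfov'])/2)
    E=np.array(s['extrinsics']);c=E[:3,:3]@np.array(P,float)+E[:3,3]
    x=c[0]/-c[2];y=-c[1]/-c[2];k=1+s['k1']*(x*x+y*y)
    return np.round([s['cx']+f*x*k,s['cy']+f*y*k],1)
def tri(*uv):  # (s,u,v)...
    A=np.zeros((3,3));b=np.zeros(3)
    for s,u,v in uv:
        o,d=ray(s,u,v);d/=np.linalg.norm(d);M=np.eye(3)-np.outer(d,d);A+=M;b+=M@o
    return np.linalg.solve(A,b)
E
python3 - <<'E'
from h import *
a=snap('scene','s0.png');b=snap('top','t0.png');c=snap('wrist','w0.png')
for s in (a,b,c):
    E=np.array(s['extrinsics']);print(s['vfov'],s['cx'],s['cy'],s['k1'],(-E[:3,:3].T@E[:3,3]).round(3))
o=observe();print(o['time'],o['eef_pos'],o['tcp_rot'],o['width'])
E
```

```text
pics
56.30659198325432 320.9309023314276 235.7627251828838 -0.04607863160223796 [ 1.204 -0.545  0.773]
45.23018868664279 318.4480302611481 234.8553675475022 -0.022939972474673335 [ 0.49  -0.041  1.514]
65.58781749145226 319.18122202460006 242.3294112562794 -0.06084902796857081 [0.097 0.622 0.373]
0.15 [0.17672348 0.5991357  0.23072957] [-4.48939101e-01 -3.10919778e+00  1.62406994e-03] 0.08517958349964481
```

View pics/s0.png

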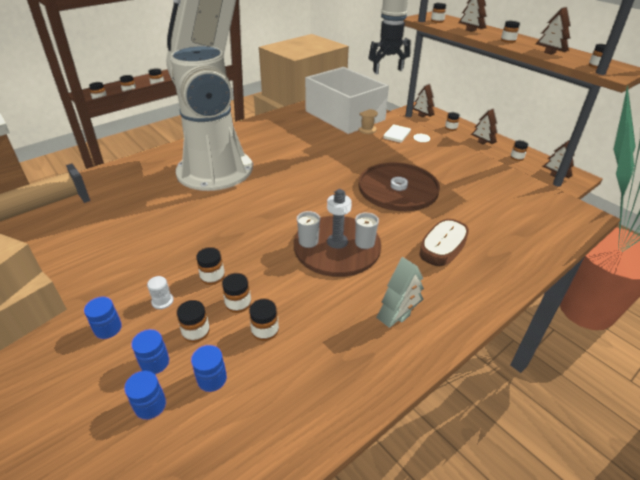

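View pics/t0.png

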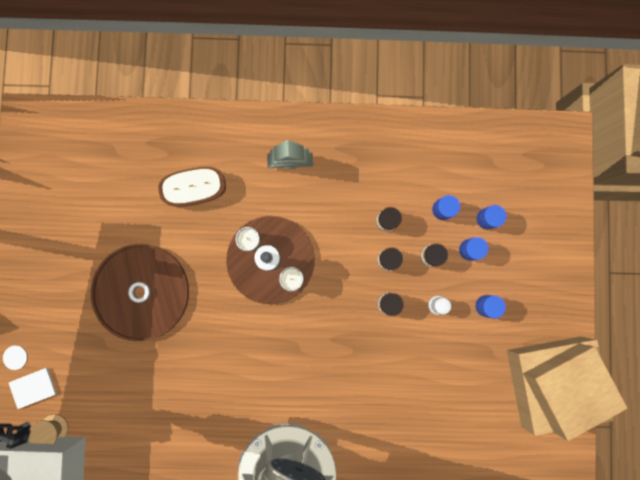

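The scene shows four amber jars with black lids: top view (390,218), (391,259), (435,255), (391,304). The finial is at (440,306) and the tray hub at (139,292). The stand is at (267,258) with the collar high on the post. The blue jars are the look-alikes.

```bash
cat > m.py <<'E'
from h import *
b=snap('top');a=snap('scene')
B=b['color'].astype(int)
def blob(mask,c,r=22):
    m=np.zeros(mask.shape,np.uint8);cv2.circle(m,c,r,1,-1);m&=mask.astype(np.uint8)
    n,l,st,ce=cv2.connectedComponentsWithStats(m)
    i=1+np.argmax(st[1:,4]);cs,_=cv2.findContours((l==i).astype(np.uint8),0,2)
    return cv2.minEnclosingCircle(max(cs,key=len)),ce[i],st[i]
mx=B.max(2);mn=B.min(2)
dark=(mx<60)
for c in [(390,218),(391,259),(435,255),(391,304)]:
    (q,r),ce,st=blob(dark,c); print('jar',q,round(r,1),ce.round(1),onz(b,*ce,.072).round(4))
br=(mn>115)&(mx-mn<40)
(q,r),ce,st=blob(br,(440,306),16);print('finial',q,r,st,onz(b,*q,.058).round(4))
(q,r),ce,st=blob(br,(139,292),16);print('hub',q,r,ce,st,onz(b,*q,.024).round(4))
(q,r),ce,st=blob(br,(267,258),15);print('collar',q,r,ce,st,onz(b,*q,.145).round(4))
brown=((B[:,:,2]-B[:,:,0]<70)&(mx<120)).astype(np.uint8)
for c,R,z in [((139,292),56,.02),((270,260),50,.018)]:
    (q,r),ce,st=blob(brown,c,R);p=onz(b,*q,z);print('disc',q,r,ce,st,p.round(4), np.linalg.norm(onz(b,q[0]+r,q[1],z)-p))
cv2.imwrite('pics/tc.png',cv2.resize(b['color'][200:320,220:320],None,fx=5,fy=5,interpolation=2))
cv2.imwrite('pics/sc.png',cv2.resize(a['color'][175:285,280:400],None,fx=5,fy=5,interpolation=2))
E
python3 m.py
```

```text
Traceback (most recent call last):
  File "m.py", line 12, in <module>
    (q,r),ce,st=blob(dark,c); print('jar',q,round(r,1),ce.round(1),onz(b,*ce,.072).round(4))
                ~~~~^^^^^^^^
  File "m.py", line 7, in blob
    i=1+np.argmax(st[1:,4]);cs,_=cv2.findContours((l==i).astype(np.uint8),0,2)
        ~~~~~~~~~^^^^^^^^^^
ValueError: attempt to get argmax of an empty sequence
```

```bash
sed -i "s/^dark=.*/print(B[218,390],B[259,391],B[306,440]);dark=(mx<75)/" m.py; sed -i "s/    n,l,st,ce=cv2/    if m.sum()<5: return ((0,0),0),np.zeros(2),None\n    n,l,st,ce=cv2/" m.py; python3 m.py
```

```text
[52 56 65] [52 56 65] [249 250 249]
jar (389.89129638671875, 218.55435180664062) 10.4 [389.8 218.2] [ 0.6572 -0.2417  0.072 ]
jar (390.8500061035156, 258.5) 10.5 [390.8 258.6] [ 0.5555 -0.2462  0.072 ]
jar (435.8005065917969, 254.9300537109375) 10.6 [435.7 254.6] [ 0.5688 -0.3592  0.072 ]
jar (391.09881591796875, 304.33831787109375) 10.5 [391.2 304. ] [ 0.4421 -0.2494  0.072 ]
finial (439.1363525390625, 306.5) 11.413637161254883 [428 296  23  18 333] [ 0.4387 -0.3727  0.058 ]
hub (138.50892639160156, 291.6964416503906) 10.589577674865723 [138.62280702 291.97368421] [128 282  22  21 228] [0.4536 0.3938 0.024 ]
collar (266.47772216796875, 257.46038818359375) 12.94875717163086 [266.54222222 257.47333333] [254 245  26  26 450] [0.5461 0.0599 0.145 ]
disc (139.7906951904297, 292.5813903808594) 49.91850280761719 [136.73223544 291.08249466] [  90  244   99   98 6558] [0.4513 0.3916 0.02  ] 0.1283188378139754
disc (279.5, 261.5) 36.74924850463867 [287.05263158 254.99138756] [ 253  231   62   62 1045] [0.5419 0.0352 0.018 ] 0.09529348424211687
```

View pics/sc.png

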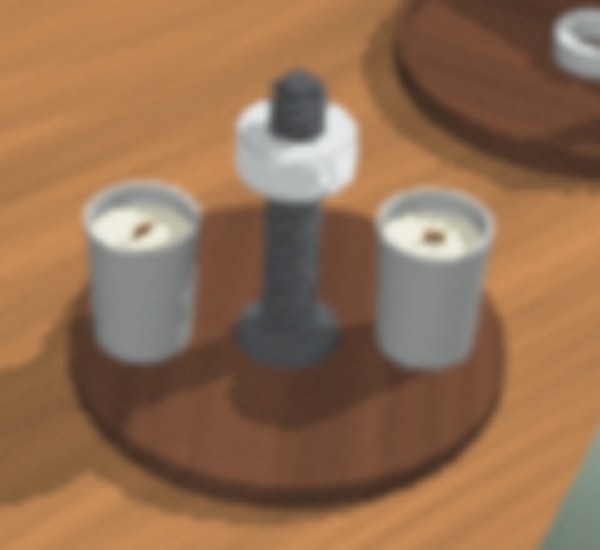

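The post tip is at about (339.6,189) in the full scene picture, with the collar just below it and a tumbler on each side. I'll triangulate the stand axis and move above it.

```bash
cat >> h.py <<'E'
from scipy.spatial.transform import Rotation as Ro
def st(tgt=None):
    o=observe();R=Ro.from_rotvec(o['tcp_rot']).as_matrix();p=np.array(o['eef_pos'])
    y=np.degrees(np.arctan2(R[1,1],R[0,1]))
    print('t',round(o['time'],2),'p',p.round(4),'yaw_y',y.round(1),'j6',round(float(np.degrees(o['joint_positions'][5])),1),'tilt',R[:,2].round(3),'F',np.round(o['contact_force'],1),'M',np.round(o['torque'],2),'w',round(o['width'],4),'ff',np.round(o['finger_force'],1))
    if tgt is not None: print('shift',(R.T@(np.array(tgt)-p)).round(4))
E
python3 - <<'E'
from h import *
a=snap('scene');b=snap('top')
print('tip',tri((a,339.6,189.4),(b,266.5,257.5)))
for z in(.135,.14,.145,.15,.155):
    p=onz(b,266.5,257.5,z);x,y=p[:2]
    d=np.array([1.204-x,-.545-y]);d/=np.linalg.norm(d)
    print(z,p.round(4),'nearbot',proj(a,[x+d[0]*.029,y+d[1]*.029,z-.024]),'fartop',proj(a,[x-d[0]*.029,y-d[1]*.029,z]),'tip',proj(a,[x,y,.178]))
for u,v in((247,239),(291.5,279)):print('tumb',onz(b,u,v,.093).round(3))
st([.546,.06,.27])
E
```

```text
tip [0.54574974 0.05862925 0.17956817]
0.135 [0.5465 0.0606 0.135 ] nearbot [338.4 219.6] fartop [339.3 197.8] tip [339.7 189.8]
0.14 [0.5463 0.0602 0.14  ] nearbot [338.3 218. ] fartop [339.2 196.2] tip [339.5 189.9]
0.145 [0.5461 0.0598 0.145 ] nearbot [338.2 216.3] fartop [339.1 194.5] tip [339.3 189.9]
0.15 [0.5458 0.0595 0.15  ] nearbot [338.1 214.7] fartop [339.  192.8] tip [339.1 189.9]
0.155 [0.5456 0.0591 0.155 ] nearbot [338. 213.] fartop [338.9 191.2] tip [339.  189.9]
tumb [0.592 0.113 0.093]
tumb [0.497 0.    0.093]
t 0.45 p [0.1768 0.5994 0.2312] yaw_y 73.6 j6 -0.1 tilt [-0. -0. -1.] F [0.8 0.  0.1] M [-0.04  0.02 -0.  ] w 0.0855 ff 0.0
shift [-0.5067 -0.413  -0.0387]
```

Call:
jog_arm(
  targets=[1,-0.0267,-0.0206,-0.0035,0,1,-0.0267,-0.0206,-0.0035,0,1,-0.0267,-0.0206,-0.0035,0,1,-0.0267,-0.0206,-0.0035,0,1,-0.0267,-0.0206,-0.0035,0,1,-0.0267,-0.0206,-0.0035,0,1,-0.0267,-0.0206,-0.0035,0,1,-0.0267,-0.0206,-0.0035,0,1,-0.0267,-0.0206,-0.0035,0,1,-0.0267,-0.0206,-0.0035,0,1,-0.0267,-0.0206,-0.0035,0,1,-0.0267,-0.0206,-0.0035,0,1,-0.0267,-0.0206,-0.0035,0,1,-0.0267,-0.0206,-0.0035,0,1,-0.0267,-0.0206,-0.0035,0,1,-0.0267,-0.0206,-0.0035,0,1,-0.0267,-0.0206,-0.0035,0,1,-0.0267,-0.0206,-0.0035,0,1,-0.0267,-0.0206,-0.0035,0,1,-0.0267,-0.0206,-0.0035,0],
  grip_force=40,
)

```text
time: 2.12
eef_pos: [0.5732, 0.0516, 0.3016]
tcp_rot: [0.449, 3.109, 0.0]
contact_force: [0.7, 0.4, 0.0]
width: -0.0
finger_force: 0.0
```

```bash
python3 - <<'E'
from h import *
s=snap('wrist','w1.png')
st([.572,.052,.16])
print('tip px',proj(s,[.546,.0595,.178]),proj(s,[.546,.0595,.148]))
E
```

```text
t 2.17 p [0.5767 0.0475 0.3023] yaw_y 73.5 j6 -68.8 tilt [ 0.004 -0.003 -1.   ] F [ 1.8 -3.5  1.2] M [-0.07 -0.04  0.01] w 0.0001 ff 0.0
shift [0.0064 0.0032 0.1423]
tip px [319.7 196.3] [319.7 188.7]
```

View pics/w1.png

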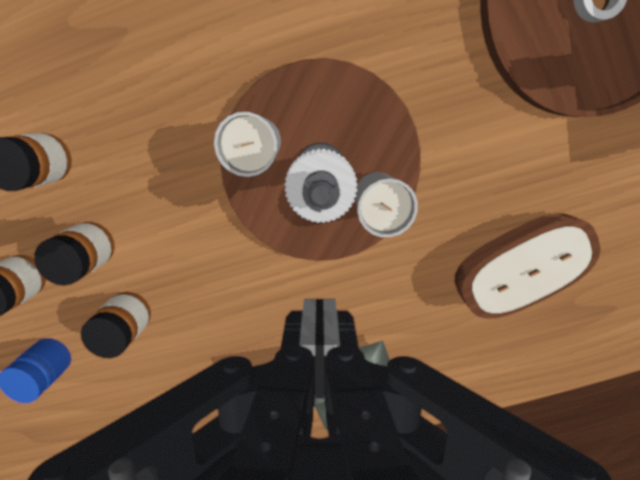

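The wrist view shows the collar ring at (321,184) and the post tip at (322,191), between the two tumblers. The arm was still settling, so I'll measure again at rest.

```bash
cat >> h.py <<'E'
def ring(s,c,r,thr=110,sat=40):
    B=s['color'].astype(int);mx=B.max(2);mn=B.min(2)
    m=np.zeros(mx.shape,np.uint8);cv2.circle(m,c,r,1,-1);m&=((mn>thr)&(mx-mn<sat)).astype(np.uint8)
    n,l,stt,ce=cv2.connectedComponentsWithStats(m);i=1+np.argmax(stt[1:,4])
    cs,_=cv2.findContours((l==i).astype(np.uint8),0,2)
    return cv2.minEnclosingCircle(max(cs,key=len)),stt[i]
E
python3 - <<'E'
from h import *
for k in range(3): s=snap('wrist')
st([.572,.052,.16])
(q,r),t=ring(s,(321,186),42,130);print(q,r,t,onz(s,*q,.148),onz(s,q[0]+r,q[1],.148))
B=s['color'];m=np.zeros(B.shape[:2],np.uint8);cv2.circle(m,(322,191),18,1,-1);m&=(B.max(2)<80).astype(np.uint8)
ys,xs=np.nonzero(m);print('dark',xs.min(),xs.max(),ys.min(),ys.max());print(onz(s,xs.mean(),ys.mean(),.17))
E
```

```text
t 2.32 p [0.5725 0.0526 0.3011] yaw_y 73.5 j6 -68.4 tilt [-0.001  0.    -1.   ] F [-0.8  0.4 -0.3] M [-0.01  0.02  0.03] w -0.0001 ff 0.0
shift [ 0.0002 -0.0007  0.1411]
(320.8573913574219, 184.7475128173828) 36.949520111083984 [ 285  148   73   74 2937] [0.54349579 0.06120604 0.148     ] [0.55191122 0.08945002 0.148     ]
dark 304 334 179 206
[0.54329878 0.05606832 0.17      ]
```

Call:
jog_arm(
  targets=[1,-0.001,0,0.03,0,1,0,0,0.03,0,1,0,0,0.03,0,1,0,0,0.03,0,1,0,0,0.014,0,1,0,0,0,0,1,0,0,0,0,1,0,0,0,0],
)

```text
time: 2.98
eef_pos: [0.5737, 0.0537, 0.1685]
tcp_rot: [0.448, 3.109, 0.001]
contact_force: [0.5, 0.5, -0.6]
width: 0.0
finger_force: 0.0
```

Call:
jog_arm(
  targets=[1,0,0,0.003,0,1,0,0,0.003,0,1,0,0,0.003,0,1,0,0,0.003,0],
)

```text
time: 3.32
eef_pos: [0.5736, 0.053, 0.1555]
tcp_rot: [0.449, 3.109, 0.0]
contact_force: [0.3, -0.1, 0.6]
width: -0.0003
finger_force: 0.0
```

Call:
jog_arm(
  targets=[1,0,0,0.003,0,1,0,0,0,0],
)

```text
time: 3.48
eef_pos: [0.573, 0.0529, 0.1516]
tcp_rot: [-0.449, -3.108, 0.0]
contact_force: [-0.5, 0.1, -0.5]
width: -0.0003
finger_force: 0.0
```

Call:
jog_arm(
  targets=[1,0,0,0.003,0,1,0,0,0,0],
)

```text
time: 3.65
eef_pos: [0.5732, 0.0529, 0.1488]
tcp_rot: [-0.449, -3.109, 0.0]
contact_force: [0.4, -0.6, -0.1]
width: 0.0002
finger_force: 0.0
```

Call:
jog_arm(
  targets=[1,0,0,0.002,0,1,0,0,0,0],
)

```text
time: 3.82
eef_pos: [0.5735, 0.053, 0.1479]
tcp_rot: [0.449, 3.109, 0.0]
contact_force: [-3.9, -0.2, 9.2]
width: 0.0003
finger_force: 4.3
```

Call:
jog_arm(
  targets=[1,0,0,0.001,0,1,0,0,0,0],
)

```text
time: 3.98
eef_pos: [0.5735, 0.053, 0.1477]
tcp_rot: [0.449, 3.109, 0.0]
contact_force: [-6.1, 0.1, 14.6]
width: -0.0001
finger_force: 7.3
```

Call:
jog_arm(
  targets=[1,0,0,0.001,0,1,0,0,0,0],
)

```text
time: 4.15
eef_pos: [0.5736, 0.053, 0.1473]
tcp_rot: [0.449, 3.109, 0.0]
contact_force: [-8.6, -0.6, 22.3]
width: -0.0004
finger_force: 10.5
```

Call:
jog_arm(
  targets=[1,0,0,0.001,0,1,0,0,0,0],
)

```text
time: 4.32
eef_pos: [0.5736, 0.053, 0.147]
tcp_rot: [0.449, 3.109, 0.0]
contact_force: [-9.2, -1.0, 28.2]
width: -0.0001
finger_force: 13.8
```

Call:
jog_arm(
  targets=[0.0,0,0,-0.024,0,0.0,0,0,-0.024,0,0,0,0,-0.024,-7,0,0,0,0,-7,0,0,0,0,-7,0,0,0,0,-7,0,0,0,0,-7,0,0,0,0,-7,0,0,0,0,-7,0,0,0,0,-7,0,0,0,0,-7,0,0,0,0,-7,0,0,0,0,-7,0,0,0,0,-7,0,0,0,0,-7,0,0,0,0,-7,0,0,0,0,0,0,0,0,0,0],
)

```text
time: 5.82
eef_pos: [0.5734, 0.053, 0.2163]
tcp_rot: [-2.047, 2.383, -0.0]
contact_force: [-0.6, 0.9, -0.1]
width: 0.0854
finger_force: 0.0
```

```bash
python3 - <<'E'
from h import *
s=snap('wrist');st([.545,.060,.129])
u=proj(s,[.545,.06,.148]);print(u)
(q,r),t=ring(s,(int(u[0]),int(u[1])),48,130);print(q,r,t,onz(s,*q,.148))
E
```

```text
t 5.87 p [0.5734 0.053  0.2162] yaw_y 171.3 j6 -166.2 tilt [-0.  0. -1.] F [-0.4  0.8  0.3] M [0.04 0.04 0.05] w 0.0854 ff 0.0
shift [-0.0027  0.0291  0.0872]
[366.  264.6]
(365.5581359863281, 263.66278076171875) 47.804996490478516 [ 318  216   95   91 4339] [0.54521944 0.05934546 0.148     ]
```

Call:
jog_arm(
  targets=[0,-0.0027,0.0291,0,0,0,0,0,0.03,0,0,0,0,0.03,0,0,0,0,0.02,0,0,0,0,0.007,0,0,0,0,0,0,0.5,0,0,0,0,1,0,0,0,0,1,0,0,0,0,1,0,0,0,0,1,0,0,0,0,1,0,0,0,0],
  grip_force=60,
)

```text
time: 6.87
eef_pos: [0.5461, 0.06, 0.1312]
tcp_rot: [-2.05, 2.378, -0.002]
contact_force: [-1.4, -0.8, 6.6]
width: 0.0557
finger_force: 62.0
```

```bash
python3 -c "
from h import *
st()"
```

```text
t 6.87 p [0.5461 0.06   0.1312] yaw_y 171.5 j6 -165.4 tilt [ 0.003  0.    -1.   ] F [-1.4 -0.8  6.6] M [0.03 0.33 0.01] w 0.0557 ff 62.0
```

Call:
jog_arm(
  targets=[1,0,0,0.00048,7.16,1,0,0,0.00048,7.16,1,0,0,0.00048,7.16,1,0,0,0.00048,7.16,1,0,0,0.00048,7.16,1,0,0,0.00048,7.16,1,0,0,0.00048,7.16,1,0,0,0.00048,7.16,1,0,0,0.00048,7.16,1,0,0,0.00048,7.16],
)

```text
time: 7.7
eef_pos: [0.5454, 0.0606, 0.1264]
tcp_rot: [-0.263, 3.129, 0.001]
contact_force: [-5.3, 4.6, 9.2]
width: 0.0556
finger_force: 62.1
```

```bash
python3 - <<'E'
from h import *
st()
s=snap('wrist','w2.png')
E
```

```text
t 7.7 p [0.5454 0.0606 0.1264] yaw_y 99.6 j6 -93.5 tilt [ 0.001  0.001 -1.   ] F [-5.3  4.6  9.2] M [0.61 0.72 0.27] w 0.0556 ff 62.1
```

View pics/w2.png

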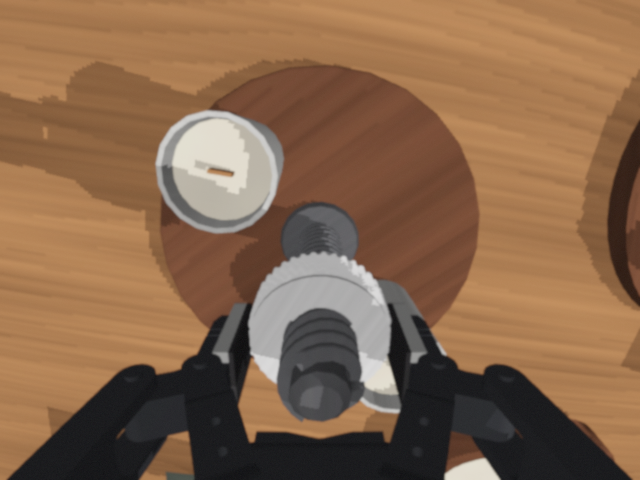

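The fingers hold the collar symmetrically at about (320,325), and the torque of 0.27 N m agrees with it turning. I'll continue.

Call:
jog_arm(
  targets=[1,0,0,0.00048,7.16,1,0,0,0.00048,7.16,1,0,0,0.00048,7.16,1,0,0,0.00048,7.16,1,0,0,0.00048,7.16,1,0,0,0.00048,7.16,1,0,0,0.00048,7.16,1,0,0,0.00048,7.16,1,0,0,0.00048,7.16,1,0,0,0.00048,7.16,1,0,0,0.00048,7.16,1,0,0,0.00048,7.16,1,0,0,0.00048,7.16,1,0,0,0.00048,7.16,1,0,0,0.00048,7.16,1,0,0,0.00048,7.16,1,0,0,0.00048,7.16,1,0,0,0.00048,7.16,1,0,0,0.00048,7.16,1,0,0,0.00048,7.16],
)

```text
time: 9.42
eef_pos: [0.5467, 0.0612, 0.117]
tcp_rot: [-2.887, -1.237, -0.007]
contact_force: [-0.2, 7.0, 5.6]
width: 0.0557
finger_force: 62.2
```

Call:
jog_arm(
  targets=[1,0,0,0.00048,7.16,1,0,0,0.00048,7.16,1,0,0,0.00048,7.16,1,0,0,0.00048,7.16,1,0,0,0.00048,7.16,1,0,0,0.00048,7.16,1,0,0,0.00048,7.16,1,0,0,0.00048,7.16,1,0,0,0.00048,7.16,1,0,0,0.00048,7.16,1,0,0,0.00048,7.16,1,0,0,0.00048,7.16,1,0,0,0,0,1,0,0,0,0],
)

```text
time: 10.58
eef_pos: [0.5468, 0.0603, 0.1112]
tcp_rot: [-2.957, 1.055, -0.005]
contact_force: [0.2, 0.8, 6.3]
width: 0.0561
finger_force: 62.3
```

```bash
python3 -c "
from h import *
st()"
```

```text
t 10.58 p [0.5468 0.0603 0.1112] yaw_y -129.3 j6 135.4 tilt [ 0.004  0.001 -1.   ] F [0.2 0.8 6.3] M [ 0.13  0.05 -0.29] w 0.0561 ff 62.3
```

Collar turned 300.8° (20.05 mm) from 148.3 mm, which puts its top at about 128.2 mm. Next is the tray.

Call:
jog_arm(
  targets=[0,0,0,0,0,0,0,0,0,0,0,0,0,-0.035,0,0,0,0,-0.035,0,0,0,0,-0.035,-7,0,0,0,-0.02,-7,0,0,0,0,-7,0,0,0,0,-7,0,0,0,0,-7,0,0,0,0,-7,0,0,0,0,-7,0,0,0,0,-7,0,0,0,0,-7,0,0,0,0,-7,0,0,0,0,-7,0,0,0,0,-7,0,0,0,0,-7,0,0,0,0,-7,0,0,0,0,-7,0,0,0,0,0],
)

```text
time: 12.25
eef_pos: [0.545, 0.0598, 0.2345]
tcp_rot: [2.632, 1.715, 0.0]
contact_force: [-0.7, -0.4, -0.8]
width: 0.0854
finger_force: 0.0
```

```bash
python3 - <<'E'
from h import *
st([.453,.393,.235])
s=snap('wrist')
for z in (.128,.148):
    u=proj(s,[.545,.06,z]);(q,r),t=ring(s,(int(u[0]),int(u[1])),52,130);p=onz(s,*q,z);print(z,u,q,r,p,np.linalg.norm(onz(s,q[0]+r,q[1],z)-p))
E
```

```text
t 12.25 p [0.545  0.0598 0.2345] yaw_y -23.8 j6 29.9 tilt [ 0. -0. -1.] F [-0.7 -0.4 -0.8] M [ 0.04  0.02 -0.02] w 0.0854 ff 0.0
shift [ 0.2676 -0.2188 -0.0006]
0.128 [319.8 239.1] (318.45184326171875, 241.13247680664062) 49.870643615722656 [0.5435035  0.05903286 0.128     ] 0.03515006082548205
0.148 [319.9 248.7] (319.0, 248.0) 52.000099182128906 [0.54464101 0.06066649 0.148     ] 0.03392033432963376
```

Call:
jog_arm(
  targets=[0,0.0206,-0.0168,0,0,0,0.0206,-0.0168,0,0,0,0.0206,-0.0168,0,0,0,0.0206,-0.0168,0,0,0,0.0206,-0.0168,0,0,0,0.0206,-0.0168,0,0,0,0.0206,-0.0168,0,0,0,0.0206,-0.0168,0,0,0,0.0206,-0.0168,0,0,0,0.0206,-0.0168,0,0,0,0.0206,-0.0168,0,0,0,0.0206,-0.0168,0,0,0,0.0206,-0.0168,0,0,0,0,0,0,-7,0,0,0,0,-7,0,0,0,0,-7,0,0,0,0,-7,0,0,0,0,0],
)

```text
time: 13.8
eef_pos: [0.4552, 0.3937, 0.2342]
tcp_rot: [2.144, 2.296, -0.0]
contact_force: [-0.0, -0.2, -0.2]
width: 0.0858
finger_force: 0.0
```

```bash
python3 - <<'E'
from h import *
s=snap('wrist','w3.png')
st([.453,.393,.0075])
print(proj(s,[.453,.393,.024]))
u=proj(s,[.453,.393,.024]);(q,r),t=ring(s,(int(u[0]),int(u[1])),55,130);p=onz(s,*q,.024);print(q,r,t,p,np.linalg.norm(onz(s,q[0]+r,q[1],.024)-p))
E
```

```text
t 13.85 p [0.4553 0.3936 0.2342] yaw_y 3.5 j6 37.2 tilt [ 0.  0. -1.] F [ 0.7  0.8 -0.5] M [ 0.01 -0.03 -0.02] w 0.0853 ff 0.0
shift [-0.0005 -0.0023  0.2267]
[317.6 206.7]
(316.8685302734375, 203.78773498535156) 26.326570510864258 [ 291  178   53   52 1324] [0.45208215 0.39580956 0.024     ] 0.025430167377594806
```

View pics/w3.png

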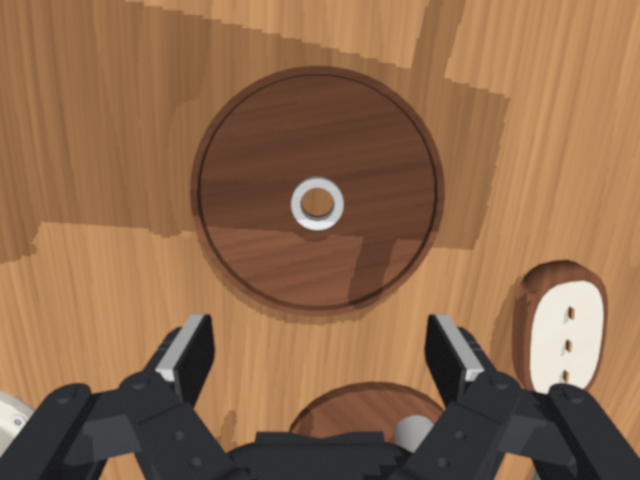

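The hub is at (317,204), sharp and round. I'll descend and grip it.

Call:
jog_arm(
  targets=[0,0.0015,-0.0022,0.03,0,0,0,0,0.035,0,0,0,0,0.035,0,0,0,0,0.035,0,0,0,0,0.035,0,0,0,0,0.03,0,0,0,0,0.02,0,0,0,0,0.0065,0,0,0,0,0,0,0.4,0,0,0,0,1,0,0,0,0,1,0,0,0,0,1,0,0,0,0,1,0,0,0,0,1,0,0,0,0,1,0,0,0,0],
  grip_force=90,
)

```text
time: 15.18
eef_pos: [0.4537, 0.3957, 0.0102]
tcp_rot: [2.146, 2.294, 0.004]
contact_force: [-3.2, -2.6, 14.1]
width: 0.0474
finger_force: 90.2
```

```bash
python3 -c "
from h import *
st()"
```

```text
t 15.18 p [0.4537 0.3957 0.0102] yaw_y 3.8 j6 37.1 tilt [ 0.002  0.002 -1.   ] F [-3.2 -2.6 14.1] M [-0.36  0.57  0.19] w 0.0474 ff 90.2
```

Call:
jog_arm(
  targets=[1,0,0,-0.005,0,1,0,0,-0.01,0,1,0,0,-0.02,0,1,0,0,-0.025,0,1,0,0,-0.025,0,1,0,0,-0.025,0,1,0,0,-0.025,0,1,0,0,-0.025,0,1,0,0,-0.025,0,1,0,0,-0.015,0,1,0,0,-0.01,0,1,0,0,0,0,1,0,0,0,0],
)

```text
time: 16.27
eef_pos: [0.4527, 0.3947, 0.2175]
tcp_rot: [2.146, 2.295, -0.0]
contact_force: [-0.2, -0.2, -7.2]
width: 0.0474
finger_force: 94.6
```

```bash
python3 -c "
from h import *
st([.546,.0603,.215])
s=snap('wrist','w4.png')"
```

```text
t 16.27 p [0.4527 0.3947 0.2175] yaw_y 3.8 j6 37.1 tilt [-0. -0. -1.] F [-0.2 -0.2 -7.2] M [-0.04  0.03  0.02] w 0.0474 ff 94.6
shift [-0.3399  0.0707  0.0025]
```

View pics/w4.png

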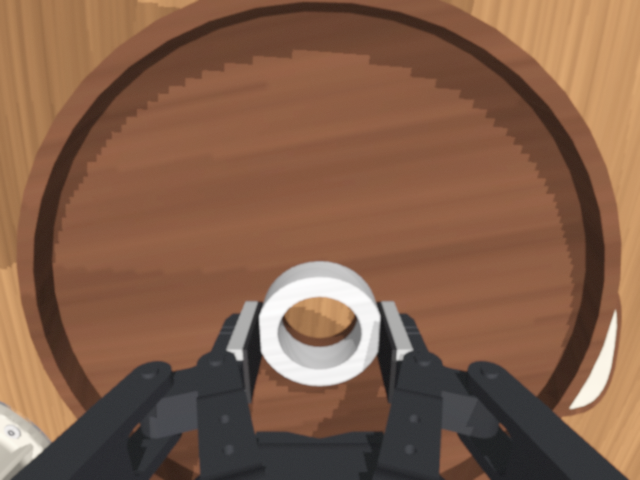

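The hub is centred between the fingers at (320,329), the tray is level and the load reads 7.2 N. I'll carry it over the post.

```bash
python3 - <<'E'
from h import *
s=snap('wrist');st();print(onz(s,320,329,.2313))
E
```

```text
t 16.37 p [0.4522 0.3943 0.2161] yaw_y 3.8 j6 37.1 tilt [-0.002 -0.002 -1.   ] F [-0.   0.  -7.6] M [-0.02 -0.01  0.02] w 0.0471 ff 94.5
[0.45166883 0.39725255 0.2313    ]
```

Call:
jog_arm(
  targets=[1,-0.01,0.002,0,0,1,-0.02,0.004,0,0,1,-0.02,0.0042,0,0,1,-0.02,0.0042,0,0,1,-0.02,0.0042,0,0,1,-0.02,0.0042,0,0,1,-0.02,0.0042,0,0,1,-0.02,0.0042,0,0,1,-0.02,0.0042,0,0,1,-0.02,0.0042,0,0,1,-0.02,0.0042,0,0,1,-0.02,0.0042,0,0,1,-0.02,0.0042,0,0,1,-0.02,0.0042,0,0,1,-0.02,0.0042,0,0,1,-0.02,0.0042,0,0,1,-0.02,0.0042,0,0,1,-0.0099,0.0019,0,0,1,0,0,0,0,1,0,0,0,0],
)

```text
time: 18.03
eef_pos: [0.546, 0.0602, 0.2169]
tcp_rot: [-2.146, -2.292, 0.001]
contact_force: [0.6, 0.6, -6.6]
width: 0.0473
finger_force: 94.6
```

```bash
python3 - <<'E'
from h import *
st([.546,.0603,.215])
a=snap('wrist');b=snap('top')
A=a['color'][230:430,220:420];B=b['color'][205:305,215:315]
cv2.imwrite('pics/c5.png',np.hstack([cv2.resize(A,(400,400)),cv2.resize(B,(400,400),interpolation=2)]))
print(proj(a,[.546,.0603,.178]),proj(b,[.546,.0603,.178]))
E
```

```text
t 18.03 p [0.546  0.0602 0.2169] yaw_y 3.8 j6 2.3 tilt [-0.002  0.    -1.   ] F [ 0.6  0.6 -6.6] M [ 0.03 -0.04  0.01] w 0.0473 ff 94.6
shift [ 0.0001 -0.      0.0019]
[320.8 279.3] [265.3 256.9]
```

View pics/c5.png

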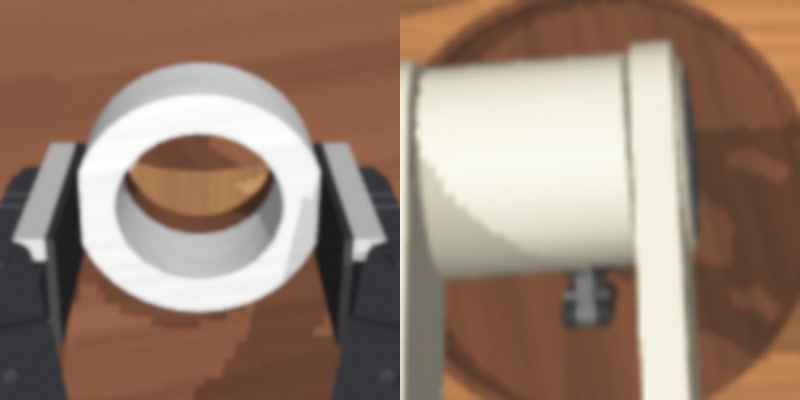

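The view through the hole can't show the post tip. By the wrist bias seen earlier, the hub sits about 1 mm to +x. I'll lower carefully and watch the force.

Call:
jog_arm(
  targets=[1,-0.001,0,0.008,0,1,0,0,0.008,0,1,0,0,0.008,0,1,0,0,0.008,0,1,0,0,0.006,0,1,0,0,0.005,0,1,0,0,0.005,0,1,0,0,0,0],
)

```text
time: 18.8
eef_pos: [0.546, 0.0595, 0.1684]
tcp_rot: [-2.145, -2.294, 0.002]
contact_force: [-0.9, 0.2, -7.0]
width: 0.0472
finger_force: 94.4
```

Call:
jog_arm(
  targets=[1,0,0,0.005,0,1,0,0,0.005,0,1,0,0,0.005,0,1,0,0,0.005,0,1,0,0,0,0],
)

```text
time: 19.22
eef_pos: [0.546, 0.0595, 0.1485]
tcp_rot: [-2.145, -2.294, 0.002]
contact_force: [-0.2, 0.3, -7.2]
width: 0.0473
finger_force: 94.4
```

Call:
jog_arm(
  targets=[1,0,0,0.004,0,1,0,0,0.003,0,1,0,0,0,0],
)

```text
time: 19.47
eef_pos: [0.5463, 0.0595, 0.142]
tcp_rot: [-2.145, -2.294, 0.001]
contact_force: [0.4, -0.1, -6.7]
width: 0.0474
finger_force: 94.5
```

Call:
jog_arm(
  targets=[1,0,0,0.002,0,1,0,0,0,0],
)

```text
time: 19.63
eef_pos: [0.5466, 0.0596, 0.1404]
tcp_rot: [-2.146, -2.295, 0.0]
contact_force: [0.1, 0.2, -6.8]
width: 0.047
finger_force: 94.5
```

Call:
jog_arm(
  targets=[1,0,0,0.001,0,1,0,0,0,0],
)

```text
time: 19.8
eef_pos: [0.5467, 0.0596, 0.1396]
tcp_rot: [2.145, 2.295, 0.0]
contact_force: [0.5, 0.0, -6.6]
width: 0.0474
finger_force: 94.5
```

Call:
jog_arm(
  targets=[1,0,0,0.001,0,1,0,0,0,0],
)

```text
time: 19.97
eef_pos: [0.5467, 0.0596, 0.1386]
tcp_rot: [2.145, 2.295, 0.0]
contact_force: [-0.7, -0.5, -7.3]
width: 0.0471
finger_force: 94.6
```

Call:
jog_arm(
  targets=[1,0,0,0.001,0,1,0,0,0,0],
)

```text
time: 20.13
eef_pos: [0.5468, 0.0596, 0.1383]
tcp_rot: [2.145, 2.295, 0.0]
contact_force: [-2.7, -0.2, 2.0]
width: 0.0473
finger_force: 95.5
```

The tray seated at TCP 138.4 mm, so the collar top is at about 128.2 mm. I'll release it and head for the finial.

Call:
jog_arm(
  targets=[0.6,0,0,0,0,0,0,0,0,0,0,0,0,0,0,0,0,0,0,0,0,0,0,-0.02,0,0,0,0,-0.04,0,0,0,0,-0.04,0,0,0,0,-0.02,0],
)

```text
time: 20.8
eef_pos: [0.5485, 0.0598, 0.2623]
tcp_rot: [2.143, 2.292, 0.007]
contact_force: [0.5, -0.1, -0.5]
width: 0.0856
finger_force: 0.0
```

```bash
python3 -c "
from h import *
st([.439,-.355,.255])
b=snap('top','t6.png')"
```

```text
t 20.8 p [0.5485 0.0598 0.2623] yaw_y 3.8 j6 2.2 tilt [ 0.006  0.001 -1.   ] F [ 0.5 -0.1 -0.5] M [ 0.   -0.04 -0.03] w 0.0856 ff 0.0
shift [-0.4065 -0.1371  0.0064]
```

View pics/t6.png

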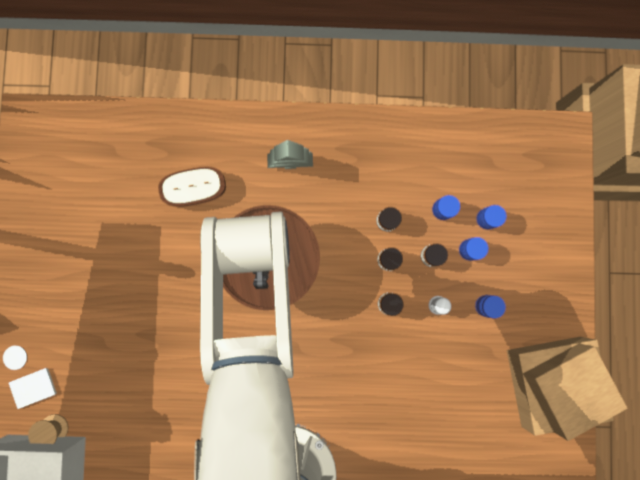

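The tray sits on the stand, and the finial and jars have not moved (finial at (440,306)).

Call:
jog_arm(
  targets=[0,-0.0258,-0.0085,0,0,0,-0.0258,-0.0085,0,0,0,-0.0258,-0.0085,0,0,0,-0.0258,-0.0085,0,0,0,-0.0258,-0.0085,0,0,0,-0.0258,-0.0085,0,0,0,-0.0258,-0.0085,0,0,0,-0.0258,-0.0085,0,0,0,-0.0258,-0.0085,0,0,0,-0.0258,-0.0085,0,0,0,-0.0258,-0.0085,0,0,0,-0.0258,-0.0085,0,0,0,-0.0258,-0.0085,0,0,0,-0.0258,-0.0085,0,0,0,-0.0258,-0.0085,0,0,0,-0.0258,-0.0085,0,0,0,0,0,0,0,0,0,0,0,0,0,0,0,0,0],
)

```text
time: 22.43
eef_pos: [0.4386, -0.361, 0.2573]
tcp_rot: [-2.146, -2.294, -0.0]
contact_force: [-0.1, -0.1, -0.4]
width: 0.0854
finger_force: 0.0
```

```bash
python3 - <<'E'
from h import *
s=snap('wrist','w7.png');st()
print(proj(s,[.4385,-.37,.06]))
E
```

```text
t 22.48 p [ 0.4388 -0.3607  0.2574] yaw_y 3.9 j6 -43.5 tilt [-0.  0. -1.] F [ 0.7  0.3 -1.2] M [-0.01  0.01  0.01] w 0.0853 ff 0.0
[319.3 218.6]
```

View pics/w7.png

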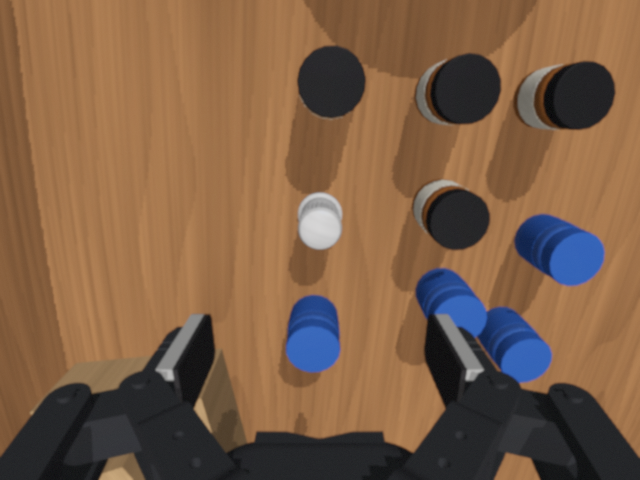

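The finial's top is at (320,228) and its foot at about (321,211). The blue look-alikes are clear of the fingers.

```bash
python3 - <<'E'
from h import *
s=snap('wrist')
B=s['color'].astype(int);m=((B.min(2)>90)&(B.max(2)-B.min(2)<40)).astype(np.uint8)
m[:,:280]=0;m[:,360:]=0;m[:170]=0;m[270:]=0
ys,xs=np.nonzero(m);print(xs.min(),xs.max(),ys.min(),ys.max())
xc=(xs.min()+xs.max())/2
# foot flange far edge: radius .024 at z 0
print('top',onz(s,320,228.5,.065),'far foot edge',onz(s,xc,ys.min(),.002),'near top',onz(s,320,ys.max(),.06),'x',onz(s,xc,215,.02))
st([.4385,-.372,.03])
E
```

```text
298 341 192 249
top [ 0.43987224 -0.37780904  0.065     ] far foot edge [ 0.43797179 -0.35547705  0.002     ] near top [ 0.44137346 -0.39992738  0.06      ] x [ 0.43935251 -0.3763808   0.02      ]
t 22.53 p [ 0.4389 -0.3605  0.2575] yaw_y 3.9 j6 -43.5 tilt [-0.  0. -1.] F [-0.8  0.7  0.3] M [ 0.02 -0.05  0.03] w 0.085 ff 0.0
shift [-0.0115 -0.0012  0.2275]
```

Call:
jog_arm(
  targets=[0,-0.019,-0.001,0.02,0,0,0,0,0.035,0,0,0,0,0.035,0,0,0,0,0.035,0,0,0,0,0.035,0,0,0,0,0.035,0,0,0,0,0.025,0,0,0,0,0.0125,0,0,0,0,0,0,0.4,0,0,0,0,0.7,0,0,0,0,1,0,0,0,0,1,0,0,0,0,1,0,0,0,0,1,0,0,0,0,1,0,0,0,0],
  grip_force=70,
)

```text
time: 23.87
eef_pos: [0.44, -0.3813, 0.0272]
tcp_rot: [2.144, 2.292, 0.0]
contact_force: [-0.2, 1.8, 9.0]
width: 0.0403
finger_force: 69.6
```

```bash
python3 -c "
from h import *
st()"
```

```text
t 23.87 p [ 0.44   -0.3813  0.0272] yaw_y 3.8 j6 -44.9 tilt [ 0.002 -0.002 -1.   ] F [-0.2  1.8  9. ] M [0.2  0.25 0.03] w 0.0403 ff 69.6
```

Call:
jog_arm(
  targets=[1,0,0,-0.005,0,1,0,0,-0.02,0,1,0,0,-0.03,0,1,0,0,-0.03,0,1,0,0,-0.03,0,1,0,0,-0.03,0,1,0,0,-0.03,0,1,0,0,-0.03,0,1,0,0,-0.02,0,1,0,0,0,0,1,0,0,0,0,1,0,0,0,0],
)

```text
time: 24.87
eef_pos: [0.4383, -0.3799, 0.2494]
tcp_rot: [-2.145, -2.294, 0.0]
contact_force: [-0.4, 0.6, -1.2]
width: 0.0401
finger_force: 70.9
```

```bash
python3 - <<'E'
from h import *
s=snap('wrist','w8.png');st([.5463,.0603,.245])
o=observe();p=o['eef_pos'];print(proj(s,[p[0],p[1],p[2]-.0272+.065]),proj(s,[p[0],p[1],p[2]-.0272]))
E
```

```text
t 24.92 p [ 0.4381 -0.3798  0.2488] yaw_y 3.8 j6 -44.9 tilt [-0.002  0.001 -1.   ] F [ 0.3 -0.  -1.7] M [ 0.06 -0.01  0.01] w 0.0404 ff 70.9
shift [0.4318 0.1374 0.0043]
[321.2 371.4] [320.6 288.4]
```

View pics/w8.png

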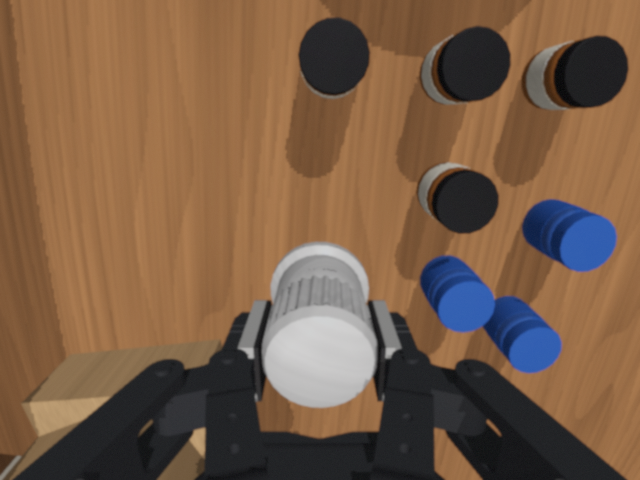

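The finial is held upright and symmetrically, with its foot flange at (320,290) and top at (320,353). I'll calibrate the wrist camera's bias from the earlier post picture.

```bash
python3 - <<'E'
from h import *
s=snap('wrist');o=observe();p=np.array(o['eef_pos']);R=Ro.from_rotvec(o['tcp_rot']).as_matrix()
Q=lambda x,y,z:proj(s,p+R@np.array([x,y,z]))
print('collar-era tip',Q(-.0006,0,-.0516),'collar top',Q(-.0006,0,-.0166),'collar far edge',Q(.0284,0,-.0166))
z0=.0272
print('foot far edge x=+24',Q(.024,0,z0-.001),'top near x=-21',Q(-.021,0,z0-.058),Q(-.021,0,z0-.063))
A=cv2.imread('pics/w2.png');g=A.max(2)
print(g[370:430:4,320],g[235:330:4,320])
g=s['color'].min(2);print('finial col',[(i,int(g[i,320])) for i in list(range(234,262,2))+list(range(340,416,3))])
E
```

```text
collar-era tip [322.  403.2] collar top [321.3 339. ] collar far edge [321.4 271. ]
foot far edge x=+24 [320.9 244.4] top near x=-21 [321.5 406.3] [321.6 416.2]
[ 49  70  70  77  92  99  97  90  85  80  75  76  76 158 174] [ 69  75  72  70  81 171 175 175 174 173 138 172 174 174 175 173 173 174
 148  72  73  53  72  72]
finial col [(234, 68), (236, 69), (238, 68), (240, 77), (242, 128), (244, 162), (246, 200), (248, 208), (250, 208), (252, 207), (254, 186), (256, 151), (258, 153), (260, 158), (340, 205), (343, 203), (346, 202), (349, 200), (352, 201), (355, 202), (358, 203), (361, 201), (364, 202), (367, 202), (370, 200), (373, 198), (376, 195), (379, 192), (382, 189), (385, 190), (388, 190), (391, 187), (394, 186), (397, 186), (400, 183), (403, 179), (406, 166), (409, 78), (412, 72), (415, 71)]
```

Call:
jog_arm(
  targets=[1,0.024,0.0076,0,0,1,0.024,0.0076,0,0,1,0.024,0.0076,0,0,1,0.024,0.0076,0,0,1,0.024,0.0076,0,0,1,0.024,0.0076,0,0,1,0.024,0.0076,0,0,1,0.024,0.0076,0,0,1,0.024,0.0076,0,0,1,0.024,0.0076,0,0,1,0.024,0.0076,0,0,1,0.024,0.0076,0,0,1,0.024,0.0076,0,0,1,0.024,0.0076,0,0,1,0.024,0.0076,0,0,1,0.024,0.0076,0,0,1,0.024,0.0076,0,0,1,0.024,0.0076,0,0,1,0,0,0,0,1,0,0,0,0],
)

```text
time: 26.63
eef_pos: [0.5459, 0.0607, 0.2487]
tcp_rot: [-2.142, -2.296, 0.003]
contact_force: [-0.5, 0.1, -1.1]
width: 0.0403
finger_force: 70.9
```

```bash
python3 - <<'E'
from h import *
s=snap('wrist');s=snap('wrist','w9.png');st([.546,.0603,.205])
a=snap('scene');A=a['color'][145:235,290:400];W=s['color'][200:440,200:440]
cv2.imwrite('pics/c9.png',np.hstack([cv2.resize(A,(489,400),interpolation=2)[:,:400],cv2.resize(W,(400,400))]))
E
```

```text
t 26.73 p [0.5457 0.0593 0.2491] yaw_y 3.9 j6 2.2 tilt [-0.002 -0.001 -1.   ] F [ 0.6  0.2 -2.3] M [0.01 0.   0.  ] w 0.0404 ff 70.9
shift [0.001  0.0004 0.0441]
```

View pics/c9.png

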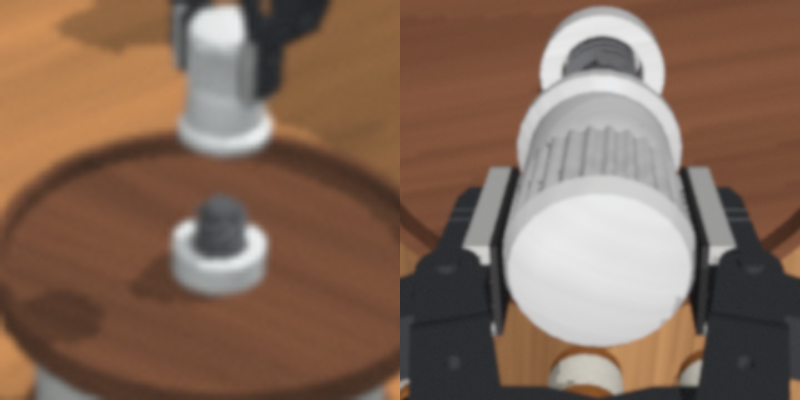

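The finial hangs over the post, lined up left-right, and the tray lies flat on the collar. I'll lower it.

Call:
jog_arm(
  targets=[1,0,0,0.01,0,1,0,0,0.01,0,1,0,0,0.01,0,1,0,0,0.006,0,1,0,0,0.004,0,1,0,0,0.004,0,1,0,0,0,0],
)

```text
time: 27.37
eef_pos: [0.546, 0.0597, 0.2052]
tcp_rot: [-2.145, -2.294, 0.001]
contact_force: [0.1, 0.0, -0.8]
width: 0.0401
finger_force: 70.9
```

Call:
jog_arm(
  targets=[1,0,0,0.003,0,1,0,0,0,0],
)

```text
time: 27.53
eef_pos: [0.5465, 0.0598, 0.203]
tcp_rot: [2.146, 2.295, 0.0]
contact_force: [-0.3, 0.4, -1.3]
width: 0.0406
finger_force: 70.9
```

Call:
jog_arm(
  targets=[1,0,0,0.002,0,1,0,0,0,0],
)

```text
time: 27.7
eef_pos: [0.5464, 0.0598, 0.2011]
tcp_rot: [2.145, 2.295, 0.0]
contact_force: [0.1, -0.3, -2.0]
width: 0.0401
finger_force: 70.9
```

Call:
jog_arm(
  targets=[1,0,0,0.002,0,1,0,0,0,0],
)

```text
time: 27.87
eef_pos: [0.5463, 0.0598, 0.199]
tcp_rot: [-2.145, -2.295, 0.0]
contact_force: [-0.2, -0.5, -1.9]
width: 0.0406
finger_force: 70.9
```

Call:
jog_arm(
  targets=[1,0,0,0.002,0,1,0,0,0,0],
)

```text
time: 28.03
eef_pos: [0.5463, 0.0598, 0.1968]
tcp_rot: [-2.145, -2.295, 0.0]
contact_force: [-0.1, 0.6, -2.2]
width: 0.0404
finger_force: 70.9
```

Call:
jog_arm(
  targets=[1,0,0,0.002,0,1,0,0,0,0],
)

```text
time: 28.2
eef_pos: [0.5466, 0.0598, 0.1952]
tcp_rot: [2.146, 2.295, 0.001]
contact_force: [-0.5, -0.2, 1.6]
width: 0.0405
finger_force: 71.5
```

Call:
jog_arm(
  targets=[1,0,0,0.001,0,1,0,0,0,0],
)

```text
time: 28.37
eef_pos: [0.5467, 0.0599, 0.195]
tcp_rot: [2.145, 2.294, 0.001]
contact_force: [-2.2, 0.5, 7.9]
width: 0.0405
finger_force: 72.3
```

Call:
jog_arm(
  targets=[1,0,0,0.001,0,1,0,0,0,0],
)

```text
time: 28.53
eef_pos: [0.5467, 0.0599, 0.1948]
tcp_rot: [2.145, 2.294, 0.001]
contact_force: [-5.3, 0.9, 15.7]
width: 0.04
finger_force: 73.0
```

Call:
jog_arm(
  targets=[1,0,0,0.001,0,1,0,0,0,0],
)

```text
time: 28.7
eef_pos: [0.5468, 0.0599, 0.1947]
tcp_rot: [2.145, 2.294, 0.002]
contact_force: [-7.7, -0.3, 24.1]
width: 0.0406
finger_force: 73.8
```

Contact came with the foot at about 168 mm. About 30° backwards should bring it to the drop.

Call:
jog_arm(
  targets=[1,0,0,-0.0015,-5,1,0,0,-0.0003,-5,1,0,0,-0.0003,-5,1,0,0,-0.0003,-5],
)

```text
time: 29.03
eef_pos: [0.547, 0.0597, 0.1961]
tcp_rot: [1.708, 2.635, 0.002]
contact_force: [-3.0, -0.8, 11.8]
width: 0.0405
finger_force: 72.0
```

Call:
jog_arm(
  targets=[1,0,0,-0.0003,-5,1,0,0,0,0],
)

```text
time: 29.2
eef_pos: [0.5472, 0.0598, 0.1965]
tcp_rot: [1.59, 2.707, 0.002]
contact_force: [-2.6, -0.1, 12.4]
width: 0.0401
finger_force: 72.2
```

Call:
jog_arm(
  targets=[1,0,0,-0.0003,-5,1,0,0,0,0],
)

```text
time: 29.37
eef_pos: [0.5473, 0.0598, 0.1967]
tcp_rot: [1.471, 2.774, 0.002]
contact_force: [-2.4, 1.0, 11.1]
width: 0.0405
finger_force: 72.2
```

Call:
jog_arm(
  targets=[1,0,0,-0.0003,-5,1,0,0,0,0],
)

```text
time: 29.53
eef_pos: [0.5474, 0.0599, 0.1969]
tcp_rot: [1.348, 2.835, 0.002]
contact_force: [-1.5, 0.8, 9.6]
width: 0.0403
finger_force: 72.0
```

Call:
jog_arm(
  targets=[1,0,0,-0.0003,-5,1,0,0,0,0],
)

```text
time: 29.7
eef_pos: [0.5473, 0.0601, 0.1968]
tcp_rot: [1.224, 2.892, 0.002]
contact_force: [0.4, 1.5, 5.7]
width: 0.0403
finger_force: 71.5
```

Call:
jog_arm(
  targets=[1,0,0,0,-5,1,0,0,0,0],
)

```text
time: 29.87
eef_pos: [0.5467, 0.0598, 0.196]
tcp_rot: [1.098, 2.943, 0.0]
contact_force: [0.4, -0.3, -0.3]
width: 0.0401
finger_force: 71.2
```

Call:
jog_arm(
  targets=[1,0,0,0.0005,-5,1,0,0,0,0],
)

```text
time: 30.03
eef_pos: [0.5462, 0.0597, 0.1949]
tcp_rot: [-0.972, -2.987, 0.0]
contact_force: [-0.7, -0.7, -2.2]
width: 0.0404
finger_force: 71.1
```

Call:
jog_arm(
  targets=[1,0,0,0.001,0,1,0,0,0,0],
)

```text
time: 30.2
eef_pos: [0.5464, 0.0598, 0.194]
tcp_rot: [-0.98, -2.985, 0.0]
contact_force: [0.0, -0.5, -1.1]
width: 0.0406
finger_force: 71.1
```

Call:
jog_arm(
  targets=[1,0,0,0.001,0,1,0,0,0,0],
)

```text
time: 30.37
eef_pos: [0.5464, 0.0598, 0.1931]
tcp_rot: [0.977, 2.986, -0.0]
contact_force: [0.9, -0.3, -0.7]
width: 0.0399
finger_force: 71.1
```

Dropped past the thread start. I'll lower into the thread.

Call:
jog_arm(
  targets=[1,0,0,0.002,0,1,0,0,0,0],
)

```text
time: 30.53
eef_pos: [0.5461, 0.0597, 0.1908]
tcp_rot: [-0.975, -2.986, 0.0]
contact_force: [0.3, 0.5, -0.6]
width: 0.0407
finger_force: 71.1
```

Call:
jog_arm(
  targets=[1,0,0,0.001,0,1,0,0,0,0],
)

```text
time: 30.7
eef_pos: [0.5463, 0.0597, 0.1905]
tcp_rot: [-0.975, -2.986, 0.0]
contact_force: [-1.3, -0.8, 3.2]
width: 0.0401
finger_force: 71.7
```

Call:
jog_arm(
  targets=[1,0,0,0.001,0,1,0,0,0,0],
)

```text
time: 30.87
eef_pos: [0.5465, 0.0597, 0.1903]
tcp_rot: [0.975, 2.986, -0.0]
contact_force: [-3.9, -2.1, 10.7]
width: 0.0402
finger_force: 72.5
```

```bash
python3 -c "
from h import *
st()"
```

```text
t 30.87 p [0.5465 0.0597 0.1903] yaw_y 53.8 j6 -47.7 tilt [ 0. -0. -1.] F [-3.9 -2.1 10.7] M [-0.19  0.8   0.  ] w 0.0402 ff 72.5
```

Call:
jog_arm(
  targets=[1,0,0,0.00047,7,1,0,0,0.00047,7,1,0,0,0.00047,7,1,0,0,0.00047,7,1,0,0,0.00047,7,1,0,0,0.00047,7,1,0,0,0.00047,7,1,0,0,0.00047,7],
)

```text
time: 31.53
eef_pos: [0.5475, 0.0597, 0.1867]
tcp_rot: [2.268, 2.171, 0.003]
contact_force: [-0.9, -1.2, 8.8]
width: 0.0404
finger_force: 71.9
```

Call:
jog_arm(
  targets=[1,0,0,0.00047,7,1,0,0,0.00047,7,1,0,0,0.00047,7,1,0,0,0.00047,7,1,0,0,0.00047,7,1,0,0,0.00047,7,1,0,0,0.00047,7,1,0,0,0.00047,7,1,0,0,0.00047,7,1,0,0,0.00047,7,1,0,0,0.00047,7,1,0,0,0,0],
)

```text
time: 32.53
eef_pos: [0.5462, 0.0598, 0.1813]
tcp_rot: [-3.129, -0.284, 0.0]
contact_force: [-4.9, 0.0, 11.6]
width: 0.0405
finger_force: 72.2
```

```bash
python3 -c "
from h import *
st()"
```

```text
t 32.53 p [0.5462 0.0598 0.1813] yaw_y -79.6 j6 85.7 tilt [-0.  0. -1.] F [-4.9  0.  11.6] M [-0.06  1.02 -0.15] w 0.0405 ff 72.2
```

Call:
jog_arm(
  targets=[1,0,0,0.0004,7,1,0,0,0.0004,7,1,0,0,0.0004,7,1,0,0,0,0],
)

```text
time: 32.87
eef_pos: [0.5461, 0.06, 0.1799]
tcp_rot: [-3.128, 0.291, 0.001]
contact_force: [-5.5, 2.1, 10.4]
width: 0.0406
finger_force: 72.1
```

```bash
python3 -c "
from h import *
st()"
```

```text
t 32.87 p [0.5461 0.06   0.1799] yaw_y -100.6 j6 106.7 tilt [-0.  0. -1.] F [-5.5  2.1 10.4] M [ 0.15  0.98 -0.11] w 0.0406 ff 72.1
```

Call:
jog_arm(
  targets=[1,0,0,0.0003,5,1,0,0,0,0],
)

```text
time: 33.03
eef_pos: [0.5461, 0.06, 0.1796]
tcp_rot: [-3.113, 0.422, 0.001]
contact_force: [-3.6, 0.2, 9.6]
width: 0.0402
finger_force: 72.1
```

```bash
python3 -c "
from h import *
st()"
```

```text
t 33.03 p [0.5461 0.06   0.1796] yaw_y -105.5 j6 111.5 tilt [-0.  0. -1.] F [-3.6  0.2  9.6] M [ 0.18  0.92 -0.06] w 0.0402 ff 72.1
```

Call:
jog_arm(
  targets=[1,0,0,0.0003,5,1,0,0,0,0],
)

```text
time: 33.2
eef_pos: [0.5461, 0.0601, 0.1793]
tcp_rot: [-3.091, 0.558, 0.001]
contact_force: [-4.7, 1.7, 9.1]
width: 0.0404
finger_force: 72.0
```

```bash
python3 -c "
from h import *
st()"
```

```text
t 33.2 p [0.5461 0.0601 0.1793] yaw_y -110.5 j6 116.5 tilt [-0.     0.001 -1.   ] F [-4.7  1.7  9.1] M [ 0.18  0.97 -0.08] w 0.0404 ff 72.0
```

Call:
jog_arm(
  targets=[1,0,0,0.0003,5,1,0,0,0,0],
)

```text
time: 33.37
eef_pos: [0.5461, 0.0602, 0.1791]
tcp_rot: [-3.064, 0.692, 0.001]
contact_force: [-5.3, 2.5, 10.2]
width: 0.0405
finger_force: 72.1
```

```bash
python3 -c "
from h import *
st()"
```

```text
t 33.37 p [0.5461 0.0602 0.1791] yaw_y -115.5 j6 121.5 tilt [-0.     0.001 -1.   ] F [-5.3  2.5 10.2] M [ 0.28  0.9  -0.16] w 0.0405 ff 72.1
```

Call:
jog_arm(
  targets=[1,0,0,0.0003,5,1,0,0,0,0],
)

```text
time: 33.53
eef_pos: [0.5461, 0.0602, 0.179]
tcp_rot: [-3.031, 0.825, 0.001]
contact_force: [-6.4, 2.1, 12.6]
width: 0.0404
finger_force: 72.3
```

```bash
python3 -c "
from h import *
st()"
```

```text
t 33.53 p [0.5461 0.0602 0.179 ] yaw_y -120.4 j6 126.5 tilt [-0.     0.001 -1.   ] F [-6.4  2.1 12.6] M [ 0.27  0.98 -0.07] w 0.0404 ff 72.3
```

Call:
jog_arm(
  targets=[1,0,0,0.0002,5,1,0,0,0,0],
)

```text
time: 33.7
eef_pos: [0.5462, 0.0603, 0.1789]
tcp_rot: [-2.992, 0.956, 0.0]
contact_force: [-5.3, 2.1, 13.0]
width: 0.0406
finger_force: 72.4
```

```bash
python3 -c "
from h import *
st()"
```

```text
t 33.7 p [0.5462 0.0603 0.1789] yaw_y -125.4 j6 131.5 tilt [-0.     0.001 -1.   ] F [-5.3  2.1 13. ] M [ 0.34  1.07 -0.  ] w 0.0406 ff 72.4
```

Call:
jog_arm(
  targets=[1,0,0,0.0001,6,1,0,0,0,6],
  grip_force=100,
)

```text
time: 33.87
eef_pos: [0.5462, 0.0603, 0.1789]
tcp_rot: [-2.876, 1.263, 0.001]
contact_force: [-7.6, 2.9, 14.7]
width: 0.0402
finger_force: 98.7
```

```bash
python3 -c "
from h import *
st()"
```

```text
t 33.87 p [0.5462 0.0603 0.1789] yaw_y -137.4 j6 143.5 tilt [-0.     0.001 -1.   ] F [-7.6  2.9 14.7] M [0.5  1.13 0.24] w 0.0402 ff 98.7
```

Call:
jog_arm(
  targets=[1,0,0,0,6,1,0,0,0,6],
)

```text
time: 34.03
eef_pos: [0.5463, 0.0606, 0.1788]
tcp_rot: [-2.727, 1.557, 0.001]
contact_force: [-5.4, 5.8, 10.6]
width: 0.0396
finger_force: 99.1
```

```bash
python3 -c "
from h import *
st()
a=snap('scene');A=a['color'][165:265,285:395]
s=snap('wrist');W=s['color'][200:440,200:440]
cv2.imwrite('pics/c10.png',np.hstack([cv2.resize(A,(440,400),interpolation=2)[:,:400],cv2.resize(W,(400,400))]))"
```

```text
t 34.03 p [0.5463 0.0606 0.1788] yaw_y -149.5 j6 155.5 tilt [ 0.     0.001 -1.   ] F [-5.4  5.8 10.6] M [0.91 1.06 0.34] w 0.0396 ff 99.1
```

View pics/c10.png

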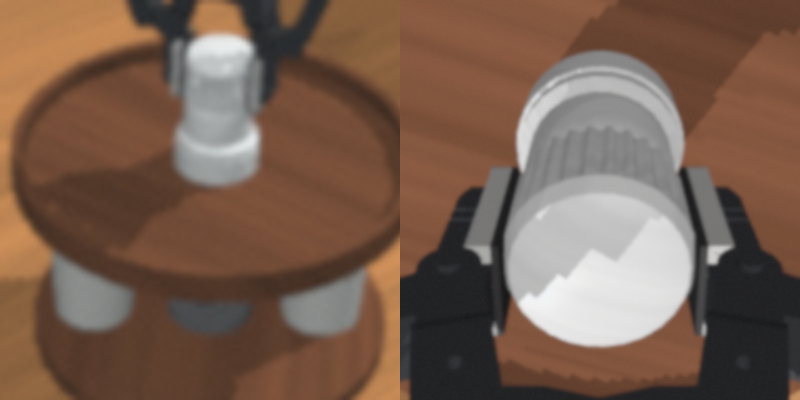

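The finial foot bears on the hub and the torque is rising, so it's seated. I'll release it and re-check the jars from above.

Call:
jog_arm(
  targets=[0.5,0,0,0,0,0,0,0,0,0,0,0,0,0,0,0,0,0,0,0,0,0,0,-0.02,0,0,0,0,-0.035,0,0,0,0,-0.035,-7,0,0,0,0,-7,0,0,0,0,-7,0,0,0,0,-7,0,0,0,0,-7,0,0,0,0,-7,0,0,0,0,-7,0,0,0,0,-7,0,0,0,0,-7,0,0,0,0,-7,0,0,0,0,-7,0,0,0,0,-7,0,0,0,0,-7,0,0,0,0,-7],
)

```text
time: 35.8
eef_pos: [0.5464, 0.0596, 0.2674]
tcp_rot: [2.96, 1.054, -0.0]
contact_force: [-0.1, -1.4, -0.7]
width: 0.0854
finger_force: 0.0
```

Call:
jog_arm(
  targets=[0,0,0,0,-7,0,0,0,0,-7,0,0,0,0,-7,0,0,0,0,-7,0,0,0,0,-7,0,0,0,0,-7,0,0,0,0,-7,0,0,0,0,-2.5,0,0,0,0,0],
)

```text
time: 36.55
eef_pos: [0.5464, 0.0596, 0.2674]
tcp_rot: [-2.212, -2.23, 0.0]
contact_force: [0.3, 0.3, 0.1]
width: 0.0853
finger_force: 0.0
```

```bash
cat > j.py <<'E'
from h import *
def jars():
    b=snap('top');B=b['color'];m=(B.max(2)<80).astype(np.uint8);m[:,:340]=0;m[:190]=0;m[330:]=0;m[:,520:]=0
    n,l,stt,ce=cv2.connectedComponentsWithStats(m)
    for i in range(1,n):
        if 200<stt[i,4]<600: print(stt[i,4],ce[i].round(1),onz(b,*ce[i],.072).round(4))
if __name__=='__main__':
    jars();st([.4421,-.2494,.262])
E
python3 j.py
```

```text
351 [389.8 218.2] [ 0.6573 -0.2417  0.072 ]
361 [435.7 254.7] [ 0.5684 -0.3592  0.072 ]
364 [385.3 266.8] [ 0.5343 -0.2327  0.072 ]
367 [391.4 304. ] [ 0.4423 -0.2498  0.072 ]
t 36.6 p [0.5464 0.0596 0.2674] yaw_y 0.3 j6 5.8 tilt [-0. -0. -1.] F [ 0.4 -0.1 -0.2] M [-0.01 -0.03 -0.01] w 0.0855 ff 0.0
shift [-0.3085 -0.1058  0.0055]
```

One jar has been knocked to (.534,-.233). I'll take the far jar (J3) first with the fingers along x.

Call:
jog_arm(
  targets=[0,-0.0262,0.0012,0,0,0,-0.0262,0.0012,0,0,0,-0.0262,0.0012,0,0,0,-0.0262,0.0012,0,0,0,-0.0262,0.0012,0,0,0,-0.0262,0.0012,0,0,0,-0.0262,0.0012,0,0,0,-0.0262,0.0012,0,0,0,-0.0262,0.0012,0,0,0,-0.0262,0.0012,0,0,0,-0.0262,0.0012,0,0,0,-0.0262,0.0012,0,0,0,-0.0262,0.0012,0,0,0,-0.0262,0.0012,0,0,0,-0.0262,0.0012,0,0,0,-0.0262,0.0012,0,0,0,0,0,0,0,0,0,0,0,0,0,0,0,0,0],
)

```text
time: 38.18
eef_pos: [0.5679, -0.3589, 0.2672]
tcp_rot: [-2.216, -2.226, -0.0]
contact_force: [-0.5, -0.3, -0.5]
width: 0.086
finger_force: 0.0
```

```bash
python3 - <<'E'
from h import *
s=snap('wrist','w11.png');st([.5684,-.3592,.018])
B=s['color'];u=proj(s,[.5684,-.3592,.072]);m=np.zeros(B.shape[:2],np.uint8);cv2.circle(m,(int(u[0]),int(u[1])),55,1,-1);m&=(B.max(2)<80).astype(np.uint8)
M=cv2.moments(m,True);q=(M['m10']/M['m00'],M['m01']/M['m00']);print(u,q,onz(s,*q,.072))
E
```

```text
t 38.23 p [ 0.568  -0.3585  0.2674] yaw_y 0.3 j6 -32.7 tilt [-0.     0.001 -1.   ] F [ 1.1  0.4 -0.4] M [-0.01  0.03  0.05] w 0.0855 ff 0.0
shift [-0.0009  0.0005  0.2494]
[320.6 210.3] (319.9282106782107, 209.56926406926408) [ 0.56772857 -0.35855136  0.072     ]
```

Call:
jog_arm(
  targets=[0,0,0,0.03,0,0,0,0,0.035,0,0,0,0,0.035,0,0,0,0,0.035,0,0,0,0,0.035,0,0,0,0,0.035,0,0,0,0,0.03,0,0,0,0,0.014,0,0,0,0,0,0,0.4,0,0,0,0,0.6,0,0,0,0,1,0,0,0,0,1,0,0,0,0,1,0,0,0,0,1,0,0,0,0],
  grip_force=40,
)

```text
time: 39.48
eef_pos: [0.5698, -0.3601, 0.0212]
tcp_rot: [2.212, 2.225, 0.002]
contact_force: [0.5, 1.2, 7.9]
width: 0.0571
finger_force: 43.4
```

```bash
python3 -c "
from h import *
st([.546,.138,.27])"
```

```text
t 39.48 p [ 0.5698 -0.3601  0.0212] yaw_y 0.3 j6 -32.8 tilt [ 0.004 -0.002 -1.   ] F [0.5 1.2 7.9] M [0.25 0.16 0.02] w 0.0571 ff 43.4
shift [ 0.4977 -0.0199 -0.2498]
```

Call:
jog_arm(
  targets=[1,0,0,-0.01,0,1,0,0,-0.03,0,1,0,0,-0.035,0,1,0,0,-0.035,0,1,0,0,-0.035,0,1,0,0,-0.035,0,1,0,0,-0.035,0,1,0,0,-0.03,0,1,0,0,-0.01,0,1,0,0,0,0,1,0,0,0,0],
)

```text
time: 40.4
eef_pos: [0.5678, -0.3591, 0.2735]
tcp_rot: [2.215, 2.228, 0.0]
contact_force: [-0.1, -0.9, -2.3]
width: 0.0572
finger_force: 43.6
```

```bash
python3 -c "
from h import *
st([.546,.138,.27])"
```

```text
t 40.4 p [ 0.5678 -0.3591  0.2735] yaw_y 0.3 j6 -32.8 tilt [ 0. -0. -1.] F [-0.1 -0.9 -2.3] M [ 0.06  0.02 -0.03] w 0.0572 ff 43.6
shift [ 0.4973 -0.0188  0.0034]
```

Call:
jog_arm(
  targets=[1,0.0276,-0.001,0,0,1,0.0276,-0.001,0,0,1,0.0276,-0.001,0,0,1,0.0276,-0.001,0,0,1,0.0276,-0.001,0,0,1,0.0276,-0.001,0,0,1,0.0276,-0.001,0,0,1,0.0276,-0.001,0,0,1,0.0276,-0.001,0,0,1,0.0276,-0.001,0,0,1,0.0276,-0.001,0,0,1,0.0276,-0.001,0,0,1,0.0276,-0.001,0,0,1,0.0276,-0.001,0,0,1,0.0276,-0.001,0,0,1,0.0276,-0.001,0,0,1,0.0276,-0.001,0,0,1,0.0276,-0.001,0,0,1,0,0,0,0,1,0,0,0,0],
)

```text
time: 42.07
eef_pos: [0.5457, 0.1382, 0.2711]
tcp_rot: [-2.21, -2.229, 0.006]
contact_force: [1.0, -0.1, -1.7]
width: 0.057
finger_force: 43.6
```

Call:
jog_arm(
  targets=[1,0,0,0.025,0,1,0,0,0.03,0,1,0,0,0.025,0,1,0,0,0.015,0,1,0,0,0.01,0,1,0,0,0.005,0,1,0,0,0,0,1,0,0,0.002,0,1,0,0,0,0],
)

```text
time: 42.82
eef_pos: [0.5477, 0.1373, 0.1622]
tcp_rot: [2.214, 2.227, 0.002]
contact_force: [-1.2, 0.5, -2.1]
width: 0.0568
finger_force: 43.6
```

Call:
jog_arm(
  targets=[1,0,0,0.002,0,1,0,0,0,0],
)

```text
time: 42.98
eef_pos: [0.5475, 0.1374, 0.1601]
tcp_rot: [2.214, 2.228, 0.001]
contact_force: [0.2, -0.1, -2.2]
width: 0.0571
finger_force: 43.6
```

Call:
jog_arm(
  targets=[1,0,0,0.002,0,1,0,0,0,0],
)

```text
time: 43.15
eef_pos: [0.5471, 0.1374, 0.1576]
tcp_rot: [2.215, 2.228, 0.0]
contact_force: [0.4, 0.3, -1.9]
width: 0.0573
finger_force: 43.6
```

Call:
jog_arm(
  targets=[1,0,0,0.001,0,1,0,0,0,0],
)

```text
time: 43.32
eef_pos: [0.5472, 0.1375, 0.1566]
tcp_rot: [2.215, 2.228, 0.0]
contact_force: [-1.0, -0.1, -1.3]
width: 0.0571
finger_force: 43.6
```

Call:
jog_arm(
  targets=[0.35,0,0,0,0,0.2,0,0,0,0,0,0,0,0,0,0,0,0,0,0,0,0,0,0,0,0,0,0,-0.02,0,0,0,0,-0.035,0,0,0,0,-0.035,0,0,0,0,-0.023,0],
)

```text
time: 44.07
eef_pos: [0.5479, 0.1375, 0.2727]
tcp_rot: [2.214, 2.227, 0.004]
contact_force: [0.7, -0.1, 1.2]
width: 0.0853
finger_force: 0.0
```

Call:
jog_arm(
  targets=[0,0,0,0,7,0,0,0,0,7,0,0,0,0,7,0,0,0,0,7,0,0,0,0,7,0,0,0,0,7,0,0,0,0,7,0,0,0,0,7,0,0,0,0,7,0,0,0,0,7,0,0,0,0,7,0,0,0,0,7,0,0,0,0,6.3,0,0,0,0,0],
)

```text
time: 45.23
eef_pos: [0.5471, 0.1374, 0.2696]
tcp_rot: [3.142, -0.006, 0.0]
contact_force: [-0.2, -0.6, 0.0]
width: 0.0853
finger_force: 0.0
```

```bash
python3 -c "
from j import *
jars();st([.6573,-.2417,.268])
a=snap('scene');cv2.imwrite('pics/c12.png',cv2.resize(a['color'][120:360,120:440],(800,600)))"
```

```text
349 [389.8 218.2] [ 0.6572 -0.2417  0.072 ]
357 [385.2 266.9] [ 0.5342 -0.2326  0.072 ]
367 [391.3 303.8] [ 0.4426 -0.2497  0.072 ]
t 45.28 p [0.5471 0.1374 0.2696] yaw_y -89.8 j6 103.8 tilt [ 0. -0. -1.] F [ 0.4 -0.8  0.1] M [-0.04  0.02 -0.03] w 0.0852 ff 0.0
shift [0.1092 0.3794 0.0016]
```

View pics/c12.png

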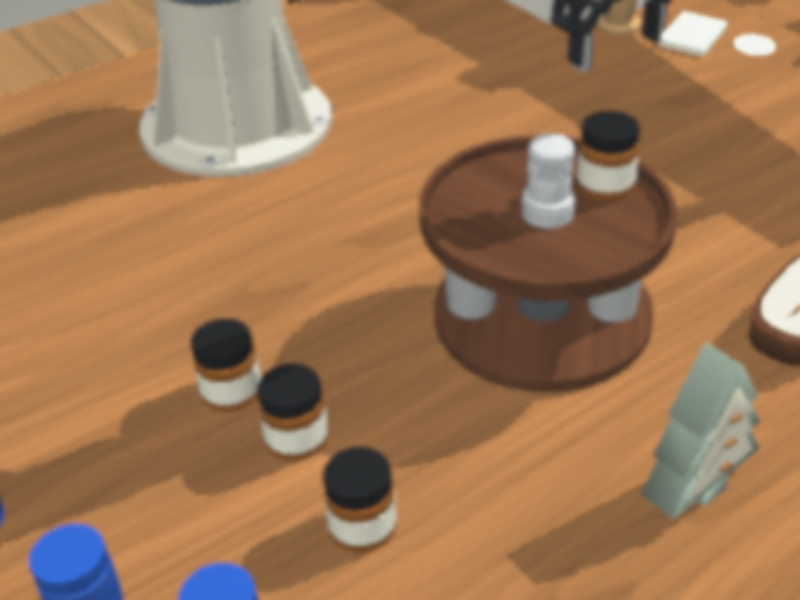

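The first jar stands on the tray by the finial. Next is J1 at (.657,-.242).

Call:
jog_arm(
  targets=[0,0.0078,0.0271,0,0,0,0.0078,0.0271,0,0,0,0.0078,0.0271,0,0,0,0.0078,0.0271,0,0,0,0.0078,0.0271,0,0,0,0.0078,0.0271,0,0,0,0.0078,0.0271,0,0,0,0.0078,0.0271,0,0,0,0.0078,0.0271,0,0,0,0.0078,0.0271,0,0,0,0.0078,0.0271,0,0,0,0.0078,0.0271,0,0,0,0.0078,0.0271,0,0,0,0.0078,0.0271,0,0,0,0,0,0,0,0,0,0,0,0],
)

```text
time: 46.67
eef_pos: [0.6566, -0.2432, 0.269]
tcp_rot: [-3.141, -0.003, 0.001]
contact_force: [-1.3, 0.5, -0.3]
width: 0.0854
finger_force: 0.0
```

Call:
jog_arm(
  targets=[0,0,0,0.03,0,0,0,0,0.035,0,0,0,0,0.035,0,0,0,0,0.035,0,0,0,0,0.035,0,0,0,0,0.035,0,0,0,0,0.03,0,0,0,0,0.016,0,0,0,0,0,0,0.4,0,0,0,0,0.6,0,0,0,0,1,0,0,0,0,1,0,0,0,0,1,0,0,0,0,1,0,0,0,0],
)

```text
time: 47.92
eef_pos: [0.6581, -0.2421, 0.0209]
tcp_rot: [3.141, 0.002, 0.005]
contact_force: [0.0, 2.4, 8.2]
width: 0.0571
finger_force: 43.5
```

Call:
jog_arm(
  targets=[1,0,0,-0.01,0,1,0,0,-0.03,0,1,0,0,-0.035,0,1,0,0,-0.035,0,1,0,0,-0.035,0,1,0,0,-0.035,0,1,0,0,-0.035,0,1,0,0,-0.03,0,1,0,0,-0.01,0,1,0,0,0,0,1,0,0,0,0],
)

```text
time: 48.83
eef_pos: [0.6561, -0.2418, 0.273]
tcp_rot: [-3.141, -0.001, 0.001]
contact_force: [-0.7, 1.1, -3.3]
width: 0.0571
finger_force: 43.7
```

```bash
python3 -c "
from h import *
st([.624,.06,.27])"
```

```text
t 48.83 p [ 0.6561 -0.2418  0.273 ] yaw_y -90.0 j6 69.6 tilt [-0.001  0.    -1.   ] F [-0.7  1.1 -3.3] M [ 0.03 -0.05  0.  ] w 0.0571 ff 43.7
shift [-0.0319 -0.3018  0.003 ]
```

Call:
jog_arm(
  targets=[1,-0.0027,-0.0252,0,0,1,-0.0027,-0.0252,0,0,1,-0.0027,-0.0252,0,0,1,-0.0027,-0.0252,0,0,1,-0.0027,-0.0252,0,0,1,-0.0027,-0.0252,0,0,1,-0.0027,-0.0252,0,0,1,-0.0027,-0.0252,0,0,1,-0.0027,-0.0252,0,0,1,-0.0027,-0.0252,0,0,1,-0.0027,-0.0252,0,0,1,-0.0027,-0.0246,0,0,1,0,0,0,0,1,0,0,0,0],
)

```text
time: 50.0
eef_pos: [0.6225, 0.0608, 0.2708]
tcp_rot: [3.141, 0.005, -0.007]
contact_force: [-0.4, -0.3, -3.1]
width: 0.0572
finger_force: 44.1
```

Call:
jog_arm(
  targets=[1,0,0,0.025,0,1,0,0,0.03,0,1,0,0,0.025,0,1,0,0,0.015,0,1,0,0,0.01,0,1,0,0,0.005,0,1,0,0,0,0,1,0,0,0.002,0,1,0,0,0,0],
)

```text
time: 50.75
eef_pos: [0.6246, 0.0597, 0.1623]
tcp_rot: [-3.142, -0.001, -0.002]
contact_force: [-0.7, 0.7, -3.8]
width: 0.0569
finger_force: 44.1
```

Call:
jog_arm(
  targets=[1,0,0,0.002,0,1,0,0,0,0],
)

```text
time: 50.92
eef_pos: [0.6244, 0.0599, 0.1602]
tcp_rot: [-3.141, -0.001, -0.002]
contact_force: [0.2, 0.4, -0.9]
width: 0.0571
finger_force: 44.1
```

Call:
jog_arm(
  targets=[1,0,0,0.001,0,1,0,0,0,0],
)

```text
time: 51.08
eef_pos: [0.6241, 0.0599, 0.1588]
tcp_rot: [-3.142, -0.001, -0.001]
contact_force: [0.1, 0.7, -2.9]
width: 0.0571
finger_force: 44.1
```

Call:
jog_arm(
  targets=[1,0,0,0.001,0,1,0,0,0,0,1,0,0,0.001,0,1,0,0,0,0],
)

```text
time: 51.42
eef_pos: [0.6241, 0.0599, 0.1565]
tcp_rot: [3.142, 0.001, 0.0]
contact_force: [0.3, -0.1, -1.7]
width: 0.0573
finger_force: 44.1
```

Call:
jog_arm(
  targets=[0.35,0,0,0,0,0.2,0,0,0,0,0,0,0,0,0,0,0,0,0,0,0,0,0,0,0,0,0,0,-0.02,0,0,0,0,-0.035,0,0,0,0,-0.035,0,0,0,0,-0.023,0,0,0,0,0,0],
)

```text
time: 52.25
eef_pos: [0.6268, 0.0601, 0.2757]
tcp_rot: [-3.141, -0.001, -0.014]
contact_force: [-0.0, -0.5, 0.3]
width: 0.0854
finger_force: 0.0
```

```bash
python3 -c "
from j import *
jars();st([.5343,-.2327,.27])"
```

```text
364 [385.3 266.7] [ 0.5346 -0.2327  0.072 ]
364 [391.4 304. ] [ 0.4421 -0.2498  0.072 ]
t 52.3 p [0.6257 0.06   0.2729] yaw_y -90.0 j6 95.3 tilt [ 0.006  0.001 -1.   ] F [ 0.  -0.4 -0.6] M [ 0.01  0.   -0.03] w 0.0851 ff 0.0
shift [-0.0916  0.2926  0.0022]
```

Call:
jog_arm(
  targets=[0,-0.0075,0.0244,0,0,0,-0.0075,0.0244,0,0,0,-0.0075,0.0244,0,0,0,-0.0075,0.0244,0,0,0,-0.0075,0.0244,0,0,0,-0.0075,0.0244,0,0,0,-0.0075,0.0244,0,0,0,-0.0075,0.0244,0,0,0,-0.0075,0.0244,0,0,0,-0.0075,0.0244,0,0,0,-0.0075,0.0244,0,0,0,-0.0075,0.0244,0,0,0,0,0,0,0,0,0,0,0,0],
)

```text
time: 53.47
eef_pos: [0.5333, -0.2337, 0.2683]
tcp_rot: [-3.141, 0.002, 0.003]
contact_force: [0.0, 0.3, 0.5]
width: 0.0854
finger_force: 0.0
```

Call:
jog_arm(
  targets=[0,0,0,0.03,0,0,0,0,0.035,0,0,0,0,0.035,0,0,0,0,0.035,0,0,0,0,0.035,0,0,0,0,0.035,0,0,0,0,0.03,0,0,0,0,0.016,0,0,0,0,0,0,0.4,0,0,0,0,0.6,0,0,0,0,1,0,0,0,0,1,0,0,0,0,1,0,0,0,0,1,0,0,0,0],
)

```text
time: 54.72
eef_pos: [0.5354, -0.2332, 0.0201]
tcp_rot: [3.141, 0.001, 0.004]
contact_force: [0.2, 2.3, 7.4]
width: 0.0577
finger_force: 43.3
```

Call:
jog_arm(
  targets=[1,0,0,-0.01,0,1,0,0,-0.03,0,1,0,0,-0.035,0,1,0,0,-0.035,0,1,0,0,-0.035,0,1,0,0,-0.035,0,1,0,0,-0.035,0,1,0,0,-0.03,0,1,0,0,-0.01,0,1,0,0,0,0,1,0,0,0,0],
)

```text
time: 55.63
eef_pos: [0.5337, -0.2329, 0.2732]
tcp_rot: [3.142, 0.001, -0.0]
contact_force: [-0.1, 0.2, -2.7]
width: 0.0571
finger_force: 43.6
```

```bash
python3 -c "
from h import *
st([.468,.06,.27])"
```

```text
t 55.63 p [ 0.5337 -0.2329  0.2732] yaw_y -90.0 j6 66.2 tilt [-0. -0. -1.] F [-0.1  0.2 -2.7] M [0.   0.04 0.02] w 0.0571 ff 43.6
shift [-0.0655 -0.2929  0.0032]
```

Call:
jog_arm(
  targets=[1,-0.0055,-0.0244,0,0,1,-0.0055,-0.0244,0,0,1,-0.0055,-0.0244,0,0,1,-0.0055,-0.0244,0,0,1,-0.0055,-0.0244,0,0,1,-0.0055,-0.0244,0,0,1,-0.0055,-0.0244,0,0,1,-0.0055,-0.0244,0,0,1,-0.0055,-0.0244,0,0,1,-0.0055,-0.0244,0,0,1,-0.0055,-0.0244,0,0,1,-0.005,-0.0244,0,0,1,0,0,0,0,1,0,0,0,0],
)

```text
time: 56.8
eef_pos: [0.467, 0.0604, 0.2714]
tcp_rot: [3.141, 0.005, -0.006]
contact_force: [0.2, -0.6, -2.1]
width: 0.0572
finger_force: 43.9
```

Call:
jog_arm(
  targets=[1,0,0,0.025,0,1,0,0,0.03,0,1,0,0,0.025,0,1,0,0,0.015,0,1,0,0,0.01,0,1,0,0,0.005,0,1,0,0,0,0,1,0,0,0.002,0,1,0,0,0,0],
)

```text
time: 57.55
eef_pos: [0.4691, 0.0596, 0.1621]
tcp_rot: [-3.142, -0.001, -0.002]
contact_force: [-0.3, -0.0, -1.9]
width: 0.0577
finger_force: 44.0
```

Call:
jog_arm(
  targets=[1,0,0,0.002,0,1,0,0,0,0,1,0,0,0.002,0,1,0,0,0,0],
)

```text
time: 57.88
eef_pos: [0.4685, 0.0598, 0.1576]
tcp_rot: [-3.142, -0.002, -0.0]
contact_force: [-0.5, 0.6, -1.8]
width: 0.0573
finger_force: 44.0
```

Call:
jog_arm(
  targets=[1,0,0,0.001,0,1,0,0,0,0],
)

```text
time: 58.05
eef_pos: [0.4685, 0.0598, 0.1566]
tcp_rot: [-3.142, -0.001, -0.0]
contact_force: [-0.8, -0.1, -2.1]
width: 0.0574
finger_force: 43.9
```

Call:
jog_arm(
  targets=[1,0,0,0.0007,0,1,0,0,0,0],
)

```text
time: 58.22
eef_pos: [0.4686, 0.0597, 0.156]
tcp_rot: [-3.142, -0.001, -0.0]
contact_force: [-0.8, 0.5, 1.3]
width: 0.0572
finger_force: 44.1
```

Call:
jog_arm(
  targets=[0.35,0,0,0,0,0.2,0,0,0,0,0,0,0,0,0,0,0,0,0,0,0,0,0,0,0,0,0,0,-0.02,0,0,0,0,-0.035,0,0,0,0,-0.035,0,0,0,0,-0.023,0,0,0,0,0,0],
)

```text
time: 59.05
eef_pos: [0.4712, 0.0601, 0.2739]
tcp_rot: [-3.141, -0.001, -0.013]
contact_force: [0.5, -0.7, -0.7]
width: 0.0852
finger_force: 0.0
```

Call:
jog_arm(
  targets=[0,0,0,0,-7,0,0,0,0,-7,0,0,0,0,-7,0,0,0,0,-7,0,0,0,0,-7,0,0,0,0,-7,0,0,0,0,-7,0,0,0,0,-7,0,0,0,0,-7,0,0,0,0,-7,0,0,0,0,-7,0,0,0,0,-7,0,0,0,0,-6,0,0,0,0,0],
)

```text
time: 60.22
eef_pos: [0.4682, 0.0597, 0.2683]
tcp_rot: [-2.215, -2.227, 0.001]
contact_force: [0.4, 0.4, 0.0]
width: 0.085
finger_force: 0.0
```

```bash
python3 -c "
from j import *
jars();st([.4423,-.2498,.27])"
```

```text
366 [391.4 304. ] [ 0.4422 -0.2498  0.072 ]
t 60.27 p [0.4683 0.0597 0.2684] yaw_y -0.1 j6 7.1 tilt [-0.001 -0.    -1.   ] F [-0.5 -0.2  0.4] M [-0.01 -0.01 -0.06] w 0.0856 ff 0.0
shift [-0.3095 -0.0256 -0.0016]
```

12 rows of (-.0258,-.0021), then down .25.

Call:
jog_arm(
  targets=[0,-0.0258,-0.0021,0,0,0,-0.0258,-0.0021,0,0,0,-0.0258,-0.0021,0,0,0,-0.0258,-0.0021,0,0,0,-0.0258,-0.0021,0,0,0,-0.0258,-0.0021,0,0,0,-0.0258,-0.0021,0,0,0,-0.0258,-0.0021,0,0,0,-0.0258,-0.0021,0,0,0,-0.0258,-0.0021,0,0,0,-0.0258,-0.0021,0,0,0,-0.0258,-0.0021,0,0,0,0,0,0,0,0,0,0,0,0],
)

```text
time: 61.43
eef_pos: [0.4432, -0.2507, 0.2684]
tcp_rot: [-2.226, -2.216, 0.0]
contact_force: [-1.0, 0.3, -0.5]
width: 0.0854
finger_force: 0.0
```

Call:
jog_arm(
  targets=[0,0,0,0.03,0,0,0,0,0.035,0,0,0,0,0.035,0,0,0,0,0.035,0,0,0,0,0.035,0,0,0,0,0.035,0,0,0,0,0.03,0,0,0,0,0.015,0,0,0,0,0,0,0.4,0,0,0,0,0.6,0,0,0,0,1,0,0,0,0,1,0,0,0,0,1,0,0,0,0,1,0,0,0,0],
)

```text
time: 62.68
eef_pos: [0.4445, -0.2501, 0.0204]
tcp_rot: [2.219, 2.22, 0.001]
contact_force: [0.4, 3.4, 8.5]
width: 0.057
finger_force: 43.5
```

Call:
jog_arm(
  targets=[1,0,0,-0.01,0,1,0,0,-0.03,0,1,0,0,-0.035,0,1,0,0,-0.035,0,1,0,0,-0.035,0,1,0,0,-0.035,0,1,0,0,-0.035,0,1,0,0,-0.03,0,1,0,0,-0.01,0,1,0,0,0,0,1,0,0,0,0],
)

```text
time: 63.6
eef_pos: [0.4431, -0.2497, 0.2736]
tcp_rot: [2.22, 2.222, 0.0]
contact_force: [-0.9, -0.1, -2.8]
width: 0.0574
finger_force: 43.8
```

```bash
python3 -c "
from h import *
st([.546,-.018,.27])"
```

```text
t 63.6 p [ 0.4431 -0.2497  0.2736] yaw_y 0.0 j6 -29.6 tilt [ 0. -0. -1.] F [-0.9 -0.1 -2.8] M [ 0.04 -0.03 -0.  ] w 0.0574 ff 43.8
shift [0.2317 0.103  0.0036]
```

Call:
jog_arm(
  targets=[1,0.0232,0.0103,0,0,1,0.0232,0.0103,0,0,1,0.0232,0.0103,0,0,1,0.0232,0.0103,0,0,1,0.0232,0.0103,0,0,1,0.0232,0.0103,0,0,1,0.0232,0.0103,0,0,1,0.0232,0.0103,0,0,1,0.0232,0.0103,0,0,1,0.0229,0.0103,0,0,1,0,0,0,0,1,0,0,0,0],
)

```text
time: 64.6
eef_pos: [0.5453, -0.0171, 0.2712]
tcp_rot: [-2.216, -2.223, 0.005]
contact_force: [0.1, -0.5, -1.5]
width: 0.0573
finger_force: 43.8
```

Call:
jog_arm(
  targets=[1,0,0,0.025,0,1,0,0,0.03,0,1,0,0,0.025,0,1,0,0,0.015,0,1,0,0,0.01,0,1,0,0,0.005,0,1,0,0,0,0,1,0,0,0.002,0,1,0,0,0,0],
)

```text
time: 65.35
eef_pos: [0.5469, -0.0183, 0.1625]
tcp_rot: [2.22, 2.222, 0.001]
contact_force: [-0.4, 0.4, -1.6]
width: 0.0573
finger_force: 43.8
```

Call:
jog_arm(
  targets=[1,0,0,0.002,0,1,0,0,0,0,1,0,0,0.002,0,1,0,0,0,0],
)

```text
time: 65.68
eef_pos: [0.5464, -0.0181, 0.1579]
tcp_rot: [2.22, 2.222, 0.0]
contact_force: [-0.2, -0.0, -2.6]
width: 0.057
finger_force: 43.8
```

Call:
jog_arm(
  targets=[1,0,0,0.001,0,1,0,0,0,0],
)

```text
time: 65.85
eef_pos: [0.5464, -0.0181, 0.1569]
tcp_rot: [2.22, 2.222, 0.0]
contact_force: [-0.3, 0.8, -2.5]
width: 0.0573
finger_force: 43.7
```

Call:
jog_arm(
  targets=[1,0,0,0.0007,0,1,0,0,0,0],
)

```text
time: 66.02
eef_pos: [0.5465, -0.0181, 0.1563]
tcp_rot: [2.22, 2.222, 0.0]
contact_force: [-0.8, 0.6, -0.1]
width: 0.0574
finger_force: 43.7
```

Call:
jog_arm(
  targets=[0.35,0,0,0,0,0.2,0,0,0,0,0,0,0,0,0,0,0,0,0,0,0,0,0,0,0,0,0,0,-0.02,0,0,0,0,-0.035,0,0,0,0,-0.035,0,0,0,0,-0.025,0,0,-0.025,0,0,0,0,-0.025,0,0,0,0,-0.025,0,0,0,0,-0.025,0,0,0,0,-0.025,0,0,0,0,-0.025,0,0,0,0,-0.025,0,0,0,0,0,0,0,0],
)

```text
time: 67.43
eef_pos: [0.5464, -0.1968, 0.2712]
tcp_rot: [2.222, 2.219, -0.002]
contact_force: [0.3, 0.2, -0.6]
width: 0.0855
finger_force: 0.0
```

```bash
python3 -c "
from j import *
jars();st()
b=snap('top');a=snap('scene')
B=b['color'][120:360,110:430];A=a['color'][120:360,240:480]
cv2.imwrite('pics/c13.png',np.hstack([cv2.resize(A,(400,400),interpolation=2),cv2.resize(B,(400,300),interpolation=2).repeat(1,0) if 0 else cv2.copyMakeBorder(cv2.resize(B,(400,300)),0,100,0,0,0)]))"
```

```text
t 67.48 p [ 0.5463 -0.1949  0.2711] yaw_y -0.1 j6 -19.7 tilt [-0. -0. -1.] F [ 0.3  1.  -0.3] M [0.05 0.02 0.  ] w 0.0855 ff 0.0
```

View pics/c13.png

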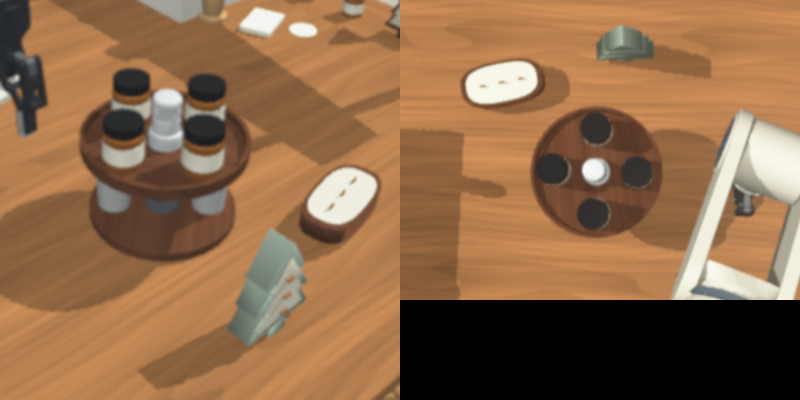

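All four jars stand upright on the tray around the finial. The tray is level, and the tumblers, tree and bowl haven't moved.

```bash
python3 -c "
from cell import bot
print(bot.hand_in())"
```

```text
the job is handed in; nothing more can be done
None
```

The stand is up and handed in at about 67 s of the 210 s: the collar top is about 128 mm above the stand's origin, the tray lies on it, the finial bears on the hub, and all four amber jars stand upright on the tray, including one knocked aside mid-run; the hand-in call returned no verdict.

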